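# Right the toppled receiver and discharge the ball hopper

### The job

The steel receiver cup of the ball hopper has been knocked over: set it back upright on its foot and slide it between the guide rails under the chute, right up to the back stop. Then draw the hopper's slide gate out to its end stop so that all three milling balls drop into the cup, and leave the other things on the bench standing where they are.

Things in the scene. Friction and masses are not known exactly. Their poses are not given: they have to be found in the camera images.
- receiver_center (a point): Centre of the loose receiver: a round steel cup (64 mm outside, wall 4 mm, straight) fixed on an eight-sided foot plate 120 mm across flats, 8 mm thick; 115 mm high in all, 0.3 to 0.5 kg. The point lies on the cup's axis half-way up, 57.5 mm from the underside of the foot. z points along the axis from foot to mouth. At the start it lies on its side, mouth dipped 15 degrees.
- receiver_foot (a point): Middle of the underside of the receiver's foot; axes as receiver_center; at table height when upright. Bottom-heavy: its centre of mass lies about 15 mm from here along z. It lies on the flat foot side that faces its +x.
- foot_edge (a point): Middle of the raised flat side of the toppled receiver's foot, at 60 mm in its -x, half-way through the 8 mm thickness; about 120 mm above the table at the start, 28 mm beyond the cup wall. Pushed level here from the cup's side (along the receiver's -z), the receiver tips over its lower foot edge and drops upright on its foot.
- outlet (a point): On the vertical axis of the chute of the fixed hopper, 125 mm above the table. Its x points from the hopper's open front to its column (76 to 100 mm behind the axis), z up, y to its left. Lowest overhead parts: the gate guides, 125 mm above the table, 60 mm wide in x, 120 mm long in y. Chute 33 mm square; round funnel on top 98 mm across, 266 mm high.
- back_stop (a point): Middle of the top front edge of the back stop, 61 mm behind the chute's axis, 15 mm above the table; axes as outlet. The receiver's foot meets it when the cup is under the chute. The two guide rails, 15 mm high and 18 mm wide, run from here 111 mm to the front (-x), their inner faces 72 mm to either side.
- gate_handle (a point): Grip point of the gate handle, an upright black round pin of 14 mm diameter and 55 mm high at the outer end of the gate blade; the point lies on the pin's axis, 20 mm below its top, 166 mm above the table. Axes as outlet. Closed, the pin stands 118 mm to the hopper's right (-y) of the chute axis.
- gate (a joint): Slide gate: 0 = closed, grows to 0.060 m at its end stop as the handle is drawn straight towards the hopper's -y. Friction about 2 N; it stays where it is left.
- ball_0_center (a point): Milling ball, 24 mm diameter, 50 g, stacked in the hopper's chute on the gate blade (ball_0 lowest); the point is its centre. It drops when the gate is drawn.
- ball_1_center (a point): Milling ball, 24 mm diameter, 50 g, stacked in the hopper's chute on the gate blade (ball_0 lowest); the point is its centre. It drops when the gate is drawn.
- ball_2_center (a point): Milling ball, 24 mm diameter, 50 g, stacked in the hopper's chute on the gate blade (ball_0 lowest); the point is its centre. It drops when the gate is drawn.
- buffer_0: White screw-cap bottle, 54 mm across, 109 mm high. Bystander; origin at the centre of its underside.
- buffer_1: White screw-cap bottle, 54 mm across, 109 mm high. Bystander; origin at the centre of its underside.
- wash_bottle: Wash bottle with a bent spout, 99 x 72 mm, 192 mm high. Bystander; origin at the centre of its underside.
- media_bottle: Clear bottle with screw cap, 56 mm across, 104 mm high; stands in front of the hopper, just left of the way in. Bystander; origin at the centre of its underside.
- tape_roll: Roll of tape lying flat, 68 mm across, 19 mm high; lies close to the right guide rail, under the way of the gate handle. Bystander; origin at the centre of its underside.
- timer: Flat timer, 58 x 58 mm, 18 mm high. Bystander; origin at the centre of its underside.
- beaker_1: Empty beaker, 64 mm across, 82 mm high. Bystander; origin at the centre of its underside.
- slide_box: Flat closed box, 96 x 155 mm, 34 mm high. Bystander; origin at the centre of its underside.

How it is judged:
On the way, in this order (a step that is already met when the one before it is completed fails the run):
1. the receiver stands upright on its foot on the worktop, gate still closed (angle between receiver_center's own z axis and vertical below 0.1 rad and height (world z) of receiver_foot below 0.006 m and linear speed of receiver below 0.03 m/s and value of joint gate below 0.008 m), for 0.2 s.
2. the receiver stands upright under the chute, gate still closed (all of step 1 and horizontal distance between receiver_foot and outlet below 0.015 m), for 0.2 s.
3. the gate is drawn out to its end stop (value of joint gate above 0.055 m), for 0.1 s.
At the end, for the whole second after the job is handed in: The receiver stands upright (within 0.1 rad) on the worktop with its axis within 15 mm of the chute's axis, the gate is drawn out at least 55 of its 60 mm, all three balls lie in the cup, and everything is at rest (angle between receiver_center's own z axis and vertical below 0.1 rad and height (world z) of receiver_foot below 0.006 m and linear speed of receiver below 0.03 m/s and horizontal distance between receiver_foot and outlet below 0.015 m and value of joint gate above 0.055 m and horizontal distance between each of ball_0_center, ball_1_center, ball_2_center and receiver_foot below 0.03 m and height (world z) of each of ball_0_center, ball_1_center, ball_2_center below 0.1 m and linear speed of each of ball_0, ball_1, ball_2 below 0.05 m/s); the robot touches nothing.
It fails at once if a bystander is knocked over or shoved more than 40 mm (distance of any of buffer_0, buffer_1, wash_bottle, media_bottle, tape_roll, timer, beaker_1, slide_box from where it was at the start of the episode above 0.04 m or angle between any of buffer_0, buffer_1, wash_bottle, media_bottle, tape_roll, timer, beaker_1, slide_box's own z axis and vertical above 0.5 rad).
It also fails if it takes over 64 s, if anything falls off the work surface, if the arm or the gripper's body presses on something with over 40 N, if the wrist force passes 120 N, or if a joint passes its speed limit or range.

### The arm

A 6-joint arm with a two-finger parallel gripper is mounted at the origin on a cart in front of the work surface, level with it; the furniture and walls round the work are solid. World frame = base frame: x ahead of the robot, y to its left, z up, the work surface at z = 0. Lengths are in m, angles in rad, forces in N, time in s.
With the tool pointing down it reaches from about 0.3 to 0.875 m from the base axis. Payload 6.4 kg.
Tool frame: the origin (TCP) lies on the centre line of the jaws, within the pads' length; the fingertips stand arm.nose_length ahead of it and the grasp point (between the pads) lies 2 mm behind it (arm.nose_length is the distance from the TCP to the fingertips, in m); z points along the fingers, y is the direction in which the jaws open and shut (so a half turn about z gives the same grasp; the last joint's range is limited). The gripper opens to 88 mm and grips with 3 to 60 N. Pads are 18 mm wide; open, the fingers measure 123 mm over their backs; the gripper's body (75 mm by 187 mm) begins 45 mm behind the grasp point.
Start: joints at [0.965, 0.181, 1.607, -0, 1.354, -0.206], TCP at [0.224, 0.53, 0.256] pointing down, gripper open.
Joint ranges: [-2.99, 2.99], [-0.89, 2.07], [0.3, 2.58], [-1.14, 4.28], [0, 2.63], [-3.12, 3.12]. Speed limits (rad/s): [2.57, 2.57, 3.01, 3.14, 3.14, 3.14].

### API

Orientations are given as a 3x3 rotation matrix whose columns are the frame's x, y, z axes.
In Python, from rig import arm, eyes, sign_off gives the robot as it stands.
- The arm moves only by the tool jog_arm, never from a script. Its argument "commands" is a list that holds one entry, the list of rows, each a list of 4 numbers: the shift along the tool's x, y, z in units of 10 cm (1.0 is 10 cm), then the turn about the tool's z in units of pi/2 rad (1.0 is pi/2 rad). A call has 1 to 8 rows; each row is the pose to reach, as a shift and turn from the pose measured when the call began, along the tool's axes at that moment; what a row does not reach only later rows make up. A row lasts 1/10 s, in which the tool goes at most 50 mm and 8.59 degrees, less where a joint would pass 70% of its speed; a pose out of reach is approached as far as the arm can. A call with a number of a shift or a turn outside -1 to 1 is refused whole. A call with a gripper value outside its range is refused whole. "gripper" is the opening in per cent of the stroke, from 0 (shut) to 100 (fully open), set as the call begins (left out, the last holds). The fingers move at their own pace and stop on an object; the grip force is fixed at half the most. Time passes only in rows, so rows that repeat a pose let the fingers close. It gives the time, the measured TCP pose, the force and the opening at its end, in the units of the state.
- arm.get_state(): the state, without advancing time (a new reading comes with each control period).
- eyes.snapshot(name): name is "scene" or "top"; returns a dict with "color" (400x640x3 uint8, red, green, blue), "fx", "fy", "cx", "cy" (pixels), "camera_from_world" (4x4, takes a point from world to camera coordinates). Camera axes: x right, y up, looking along -z (the intrinsics and any distortion apply to the point x, -y, -z); pixel columns grow to the right and rows downward; lengths in m; the calibration is good to about 2 mm. A picture is of the moment at which its call begins. There is no depth.
- sign_off(): hands the job in, once; it reports no verdict.
The state is a dict: "t": time; "qpos": joint angles; "qd": joint speeds; "joint_torque": joint torques, N m; "eef_pos": TCP position; "tcp_rot": TCP orientation; "force": force on the tool from outside, world axes, zero at the start; "wrist_torque": the same for the moment, N m; "finger_gap": finger opening in m.
Only numpy, scipy, OpenCV 4.12 (cv2) and the standard library are available. Lean on these libraries where they do the work, as an engineer would, in place of code of your own. Each camera call takes 0.05 s, during which the arm holds its last target.

## Working session

There is one attempt and no reset: what is moved stays moved. The work goes in short steps, Python scripts to look and compute and a tool call to move; the robot and the scene stay as the last step left them, time stands still between calls to the robot, and variables do not carry over. Pictures are saved under pics/ and viewed, and the job is handed in when it is done.

Besides the shell and the picture viewer there is one more tool, called after "Request:" as name([rows], argument=value, ...), one row to a line, values as JSON. jog_arm: Moves the arm, as the interface text tells. Its arguments: {"type":"object","properties":{"commands":{"type":"array"},"gripper":{"type":"number"}},"required":["commands"]}

```bash
ls; mkdir -p pics
python3 - <<'E'
from rig import arm, eyes
import cv2
for n in ("scene","top"):
    s=eyes.snapshot(n); cv2.imwrite(f"pics/{n}0.png",s["color"][:,:,::-1])
    print(n,s["fx"],s["fy"],s["cx"],s["cy"],s["camera_from_world"], [k for k in s])
print(arm.get_state(), arm.nose_length)
E
```

```text
pics
scene 451.73611315763094 451.73611315763094 322.0527362160836 193.50532590952574 [[ 0.8213493  -0.57041801  0.00293727 -0.42063332]
 [ 0.22799102  0.33299741  0.91494963 -0.29249344]
 [-0.52288184 -0.75082356  0.40355737 -1.22616961]
 [ 0.          0.          0.          1.        ]] ['color', 'fx', 'fy', 'cx', 'cy', 'camera_from_world']
top 404.1697783066478 404.1697783066478 323.9274384934079 200.95755811254836 [[ 0.00205616 -0.99989764  0.01415904  0.04706372]
 [ 0.99280555  0.0037363   0.11967951 -0.5765459 ]
 [-0.11972016  0.01381109  0.99271161 -1.51287499]
 [ 0.          0.          0.          1.        ]] ['color', 'fx', 'fy', 'cx', 'cy', 'camera_from_world']
{'t': 0.1, 'qpos': array([ 9.64719294e-01,  1.81455364e-01,  1.60786773e+00,  1.78404286e-05,
        1.35379699e+00, -2.06307562e-01]), 'qd': array([ 0.0013741 , -0.00087918, -0.00308605, -0.00050968,  0.00188475,
        0.0002466 ]), 'joint_torque': array([-2.49332452e-04, -4.34819591e+01, -3.42697763e+01,  7.04974006e-02,
        3.40001914e-02, -3.79908090e-05]), 'eef_pos': array([0.22352243, 0.52930226, 0.25492608]), 'tcp_rot': array([[-9.21149096e-01,  3.89208891e-01, -8.84416248e-04],
       [ 3.89209756e-01,  9.21148313e-01, -1.24545418e-03],
       [ 3.29936695e-04, -1.49147242e-03, -9.99998833e-01]]), 'force': array([ 0.12070019,  0.22689705, -0.45607717]), 'wrist_torque': array([-0.00030729,  0.00141103,  0.01268347]), 'finger_gap': 0.08836547801708626} 0.017
```

View pics/scene0.png

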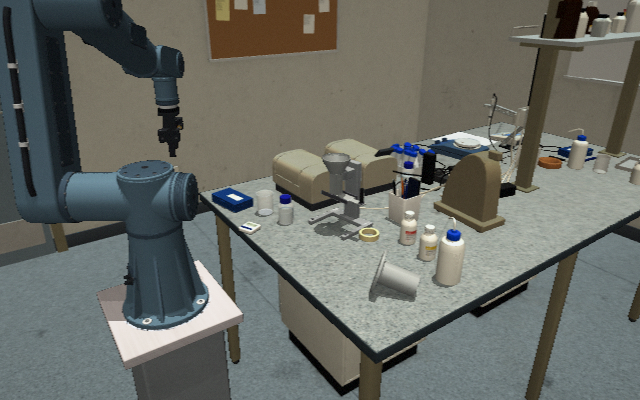

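View pics/top0.png

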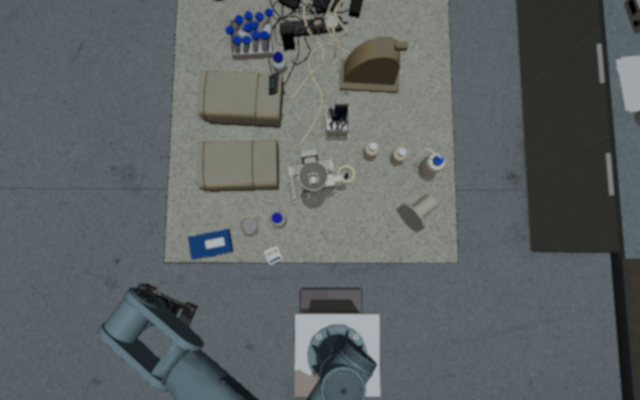

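The scene view shows the toppled cup at about (395,278) and the hopper at (340,190), with tape at (370,235). In the top view the cup is at (418,210), the hopper at (313,178), the media bottle at (278,219) and the tape at (345,174). I'll zoom in for detail.

```bash
cat > h.py <<'E'
import numpy as np, cv2
from rig import arm, eyes
def ray(s,u,v):
    M=s["camera_from_world"];R=M[:3,:3];t=M[:3,3]
    d=np.array([(u-s["cx"])/s["fx"],-(v-s["cy"])/s["fy"],-1.0])
    return -R.T@t, R.T@d
def onz(s,u,v,z):
    o,d=ray(s,u,v); return o+d*(z-o[2])/d[2]
def two(s1,p1,s2,p2):
    o1,d1=ray(s1,*p1);o2,d2=ray(s2,*p2)
    a=np.linalg.lstsq(np.c_[d1,-d2],o2-o1,rcond=None)[0]
    q1=o1+d1*a[0];q2=o2+d2*a[1]
    return (q1+q2)/2,np.linalg.norm(q1-q2)
def px(s,p):
    c=s["camera_from_world"]@np.r_[p,1]
    return s["cx"]+s["fx"]*c[0]/-c[2], s["cy"]-s["fy"]*c[1]/-c[2]
def crop(s,fn,u0,v0,w,h,k):
    c=s["color"][v0:v0+h,u0:u0+w,::-1]
    cv2.imwrite(fn,cv2.resize(c,None,fx=k,fy=k,interpolation=cv2.INTER_CUBIC))
E
python3 - <<'E'
from h import *
s=eyes.snapshot("scene");t=eyes.snapshot("top")
crop(s,"pics/s1.png",350,215,130,95,6)
crop(s,"pics/s2.png",240,140,150,110,5)
crop(t,"pics/t1.png",380,140,80,100,6)
crop(t,"pics/t2.png",255,140,110,100,6)
E
```

```text
(no output)
```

View pics/s1.png

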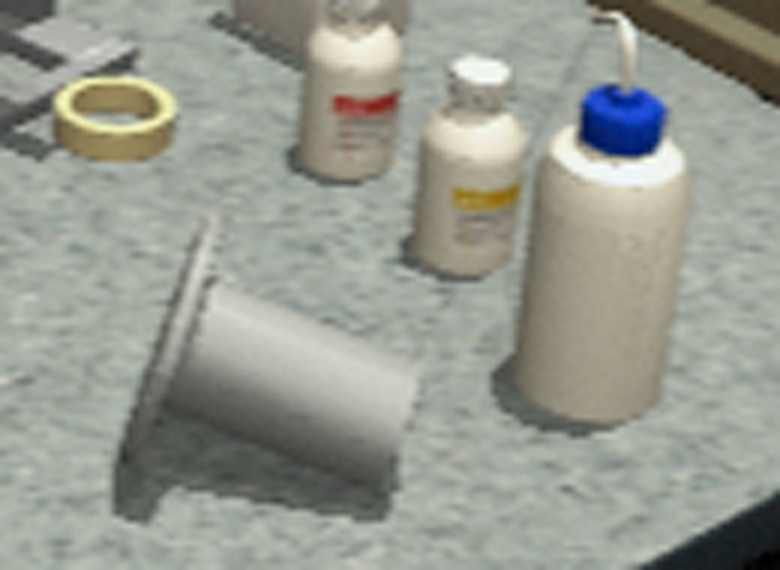

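View pics/s2.png

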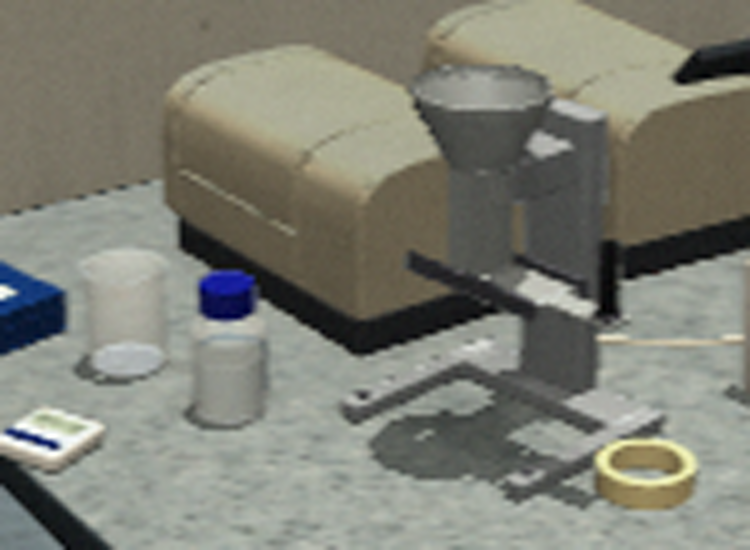

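View pics/t1.png

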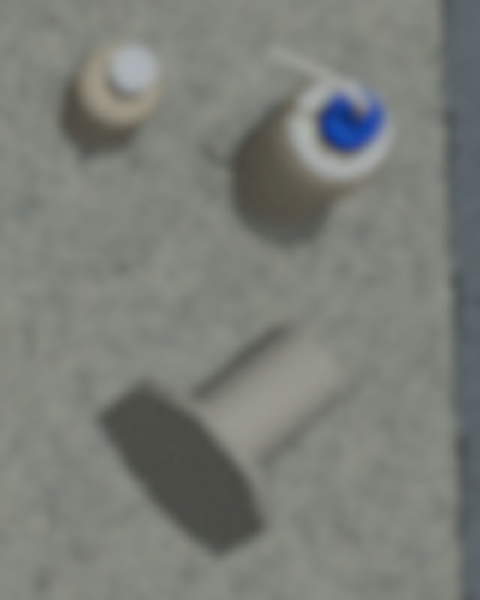

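View pics/t2.png

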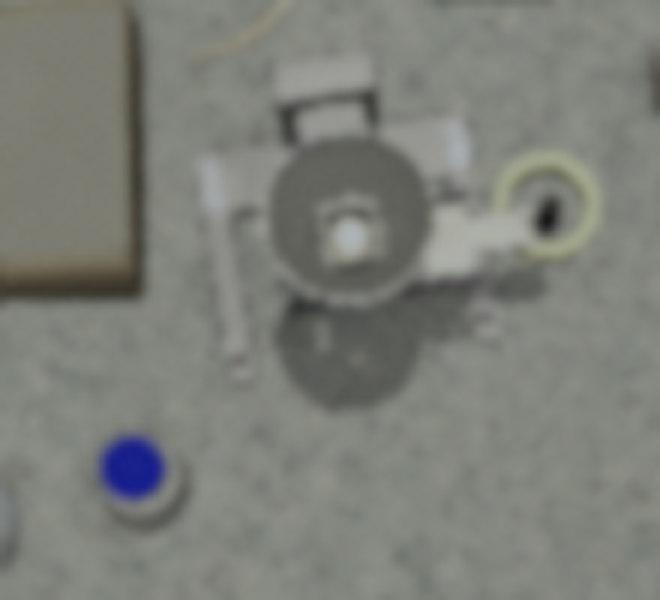

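In the crops, the receiver's foot faces down-left with its mouth up-right towards the wash bottle. The hopper opens towards the robot and its gate pin is at about (346,175) in the top view. Next I'll look at the gripper and measure the key points.

Run:
```python
from h import *
s=eyes.snapshot("scene");t=eyes.snapshot("top")
crop(s,"pics/g1.png",130,70,80,100,6)
crop(t,"pics/g2.png",90,270,130,90,6)
print(px(t,[.224,.53,.256]),px(s,[.224,.53,.256]))
T=lambda u,v:(380+u/6,140+v/6)   # t1
H=lambda u,v:(255+u/6,140+v/6)   # t2
S1=lambda u,v:(350+u/6,215+v/6)
S2=lambda u,v:(240+u/5,140+v/5)
f=lambda a:np.round(a,4)
# hopper
print("rim c",f(onz(t,*H(350,218),.266)), "edges",f(onz(t,*H(270,218),.266)),f(onz(t,*H(432,218),.266)))
print("pin top",f(onz(t,*H(549,205),.186)), two(t,H(549,205),s,S2(608,241)))
print("rails front L,R", f(onz(t,*H(242,370),.015)),f(onz(t,*H(488,328),.015)))
print("rails back L,R", f(onz(t,*H(208,160),.015)),f(onz(t,*H(460,125),.015)))
print("tape",f(onz(t,*H(545,207),.019)))
print("media",f(onz(t,*H(132,467),.104)))
print("wash",f(onz(t,*T(340,130),.16)), "buf1", f(onz(t,*T(132,70),.109)))
# receiver
print("top foot flat", f(onz(t,*T(100,415),.12)),f(onz(t,*T(150,382),.12)))
print("flat corners lowest", f(onz(t,*T(215,553),.05)),f(onz(t,*T(265,525),.05)))
# scene
print("foot top apex", f(two(t,T(125,398),s,S1(212,215))[0]),two(t,T(125,398),s,S1(212,215))[1])
```

```text
(np.float64(172.5353417466132), np.float64(302.6259701543658)) (np.float64(173.61229026518927), np.float64(146.81477133233747))
rim c [0.6295 0.0868 0.266 ] edges [0.6293 0.1304 0.266 ] [0.6297 0.0421 0.266 ]
pin top [ 0.6523 -0.0275  0.186 ] (array([ 0.65122162, -0.02677086,  0.18627034]), np.float64(0.0025260130381764825))
rails front L,R [0.5756 0.1592 0.015 ] [6.035e-01 3.000e-04 1.500e-02]
rails back L,R [0.7133 0.1828 0.015 ] [0.7374 0.0184 0.015 ]
tape [ 0.6825 -0.0367  0.019 ]
media [0.5057 0.2199 0.104 ]
wash [ 0.7041 -0.3518  0.16  ] buf1 [ 0.7525 -0.2392  0.109 ]
top foot flat [ 0.5372 -0.2131  0.12  ] [ 0.5573 -0.2437  0.12  ]
flat corners lowest [ 0.4574 -0.2974  0.05  ] [ 0.4751 -0.3294  0.05  ]
foot top apex [ 0.5575 -0.2403  0.0862] 0.015756245690301037
```

View pics/g1.png

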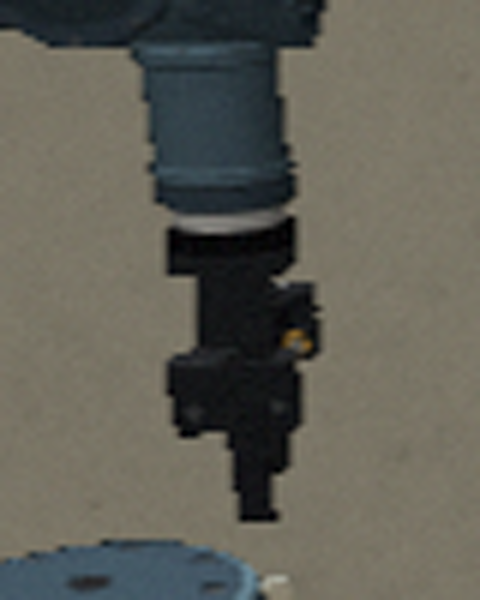

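View pics/g2.png

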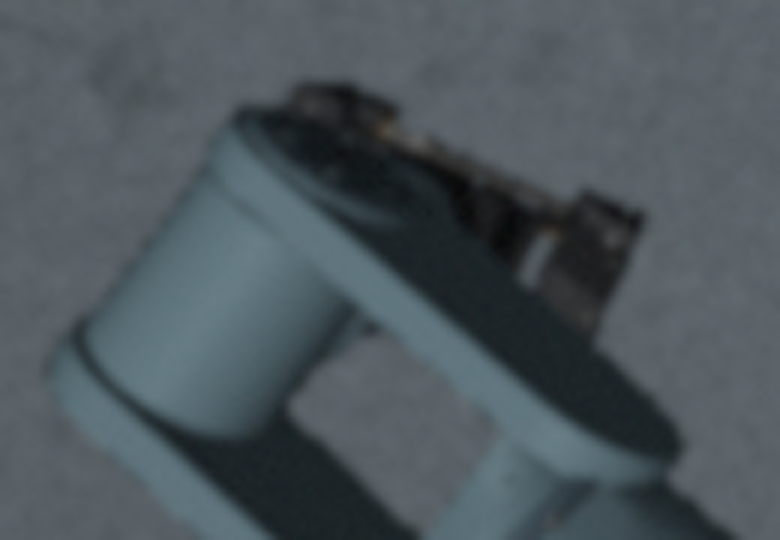

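The 75 mm side of the gripper lies along tool x, and the wide lower body is only about 56 mm tall. The fingers-open body can therefore pass below the funnel and push the cup in from the front. Now I'll take refined outlines.

Run:
```python
from h import *
s=eyes.snapshot("scene");t=eyes.snapshot("top")
crop(t,"pics/t3.png",392,182,50,52,12)
crop(t,"pics/t4.png",285,145,75,70,10)
crop(s,"pics/s3.png",300,145,90,100,6)
im=cv2.resize(t["color"][182:234,392:442],None,fx=12,fy=12,interpolation=cv2.INTER_CUBIC)
g=cv2.cvtColor(im,cv2.COLOR_RGB2GRAY); m=(g<88).astype(np.uint8)
c=max(cv2.findContours(m,0,2)[0],key=cv2.contourArea)
ap=cv2.approxPolyDP(c,12,True)[:,0]; print(ap.tolist(),cv2.contourArea(c)); M=cv2.moments(c); print(M['m10']/M['m00'],M['m01']/M['m00'])
```

```text
[[70, 324], [114, 423], [248, 568], [300, 593], [371, 554], [340, 452], [238, 333], [144, 279]] 49305.0
223.31764526924246 435.08880438089443
```

View pics/t3.png

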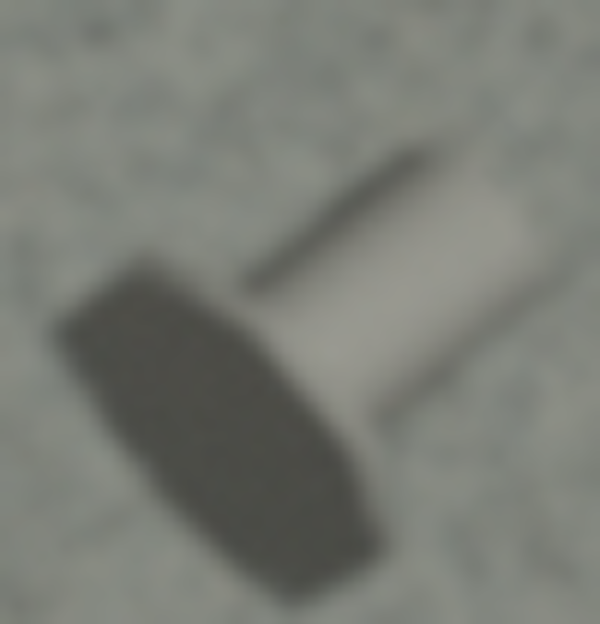

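View pics/t4.png

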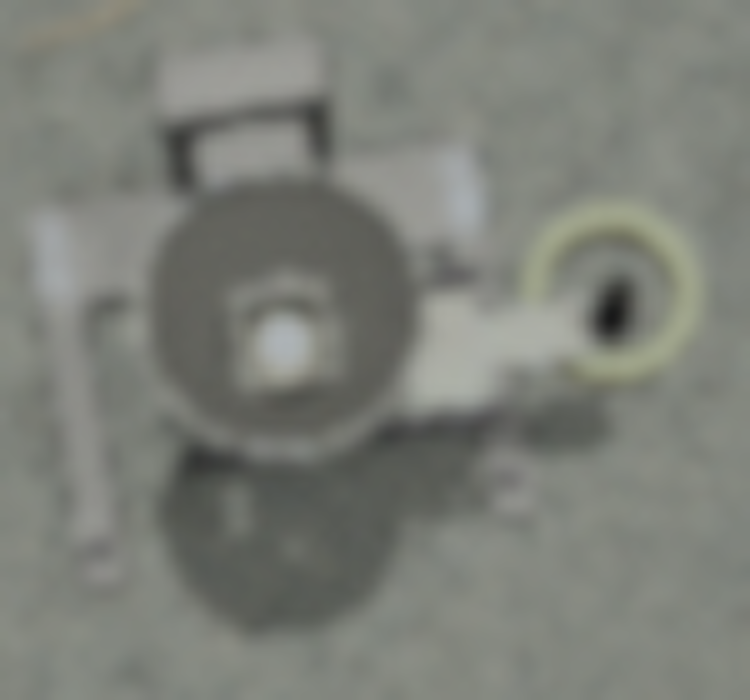

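View pics/s3.png

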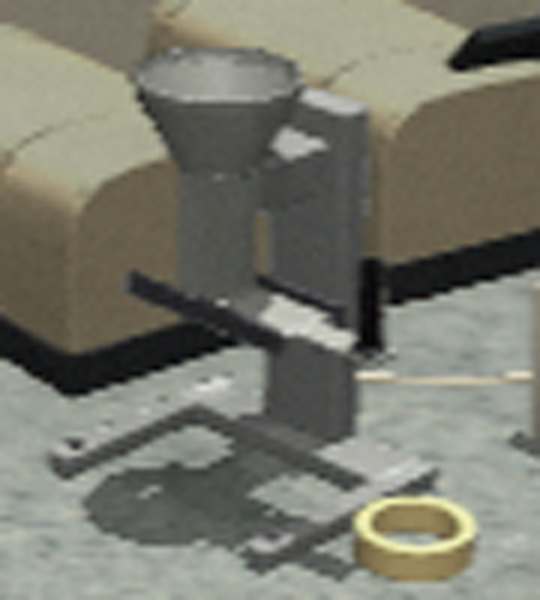

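Run:
```python
from h import *
s=eyes.snapshot("scene");t=eyes.snapshot("top")
f=lambda a:np.round(a,4)
V=dict(A=(70,324,.036),B=(114,423,.002),C=(248,568,.002),D=(300,593,.036),E=(371,554,.084),F=(340,452,.118),G=(238,333,.118),H=(144,279,.084))
P={k:onz(t,392+(u+.5)/12-.5,182+(v+.5)/12-.5,z) for k,(u,v,z) in V.items()}
for k in P: print(k,f(P[k]))
for a,b in("BC","GF","AD","HE"):
    d=P[b]-P[a]; print(a+b,np.linalg.norm(d),np.degrees(np.arctan2(d[1],d[0])),f((P[a]+P[b])/2))
print("centroid at .06",f(onz(t,392+223.3/12-.5,182+435.1/12-.5,.06)))
# mouth end top middle: t3 (~500,215), z of topmost mouth = .0303+.032*cos15
print("mouth top",f(onz(t,392+505/12,182+195/12,.061)))
C=lambda u,v:(285+u/10-.5,145+v/10-.5); S3=lambda u,v:(300+u/6-.5,145+v/6-.5)
print("cam",f(ray(t,0,0)[0]),f(ray(s,0,0)[0]))
print("rim top",f(onz(t,*C(283,320),.266)), "two",two(t,C(283,320),s,S3(217,76)))
print("ball2",f(onz(t,*C(285,340),.205)))
print("pin top",two(t,C(612,310),s,S3(369,262)))
print("railends L,R top",f(onz(t,*C(100,578),.015)),f(onz(t,*C(510,505),.015)))
print("railends scene", f(onz(s,*S3(65,455),.015)), f(onz(s,*S3(262,545),.015)))
print("stop ends top",f(onz(t,*C(35,215),.015)),f(onz(t,*C(470,150),.015)))
print("tape",f(onz(t,*C(612,290),.019)),f(onz(s,*S3(416,515),.019)))
```

```text
A [ 0.548  -0.2323  0.036 ]
B [ 0.5192 -0.2527  0.002 ]
C [ 0.4723 -0.2952  0.002 ]
D [ 0.4626 -0.3036  0.036 ]
E [ 0.4724 -0.3141  0.084 ]
F [ 0.5012 -0.2968  0.118 ]
G [ 0.5371 -0.2669  0.118 ]
H [ 0.5572 -0.246   0.084 ]
BC 0.06337914124782504 -137.81731245085726 [ 0.4957 -0.2739  0.002 ]
GF 0.04673349010136895 -140.16203041770464 [ 0.5192 -0.2819  0.118 ]
AD 0.1113064024805481 -140.11260880038847 [ 0.5053 -0.268   0.036 ]
HE 0.10875349511146991 -141.2151050803855 [ 0.5148 -0.2801  0.084 ]
centroid at .06 [ 0.511  -0.2748  0.06  ]
mouth top [ 0.5851 -0.3672  0.061 ]
cam [0.3912 0.0701 1.5702] [-0.229  -1.0632  0.7637]
rim top [0.629  0.0886 0.266 ] two (array([0.62897611, 0.08881745, 0.26390967]), np.float64(0.000854235821716801))
ball2 [0.6331 0.0887 0.205 ]
pin top (array([ 0.64795586, -0.02498107,  0.18623029]), np.float64(0.0009471818166638424))
railends L,R top [0.5731 0.1624 0.015 ] [0.6022 0.0036 0.015 ]
railends scene [0.5689 0.1561 0.015 ] [5.995e-01 2.000e-04 1.500e-02]
stop ends top [0.7159 0.1893 0.015 ] [0.7428 0.0191 0.015 ]
tape [ 0.6865 -0.0362  0.019 ] [ 0.6895 -0.0274  0.019 ]
```

The geometry is consistent:

| Item | Measured position or direction |
|---|---|
| Outlet | about (0.630, 0.089), yaw about 10° |
| Pin | 115 mm from the outlet (118 expected) |
| Underside of the foot | about (0.5085, -0.2765, 0.060) |
| Mouth direction | -50° |

I'll move to the cup's side of the raised foot edge.

Request:
jog_arm([
  [[-0.9, -0.94, 0, 0], [-0.9, -0.94, 0, 0], [-0.9, -0.94, 0, 0]],
], gripper=0)

```text
t: 0.8
eef_pos: [0.2704, 0.4058, 0.2554]
tcp_rot: [[-0.921, 0.389, -0.0], [0.389, 0.921, -0.001], [-0.0, -0.001, -1.0]]
force: [0.3, 0.1, 1.5]
finger_gap: 0.0663
```

Request:
jog_arm([
  [[-0.9, -0.94, 0, 0], [-0.9, -0.94, 0, 0], [-0.9, -0.94, 0, 0]],
])

```text
t: 1.1
eef_pos: [0.3172, 0.2818, 0.2556]
tcp_rot: [[-0.921, 0.39, 0.001], [0.39, 0.921, -0.001], [-0.001, -0.001, -1.0]]
force: [0.5, 0.1, -0.3]
finger_gap: 0.042
```

Request:
jog_arm([
  [[-0.9, -0.94, 0, 0], [-0.9, -0.94, 0, 0], [-0.9, -0.94, 0, 0]],
])

```text
t: 1.4
eef_pos: [0.3641, 0.1578, 0.2562]
tcp_rot: [[-0.92, 0.391, 0.002], [0.391, 0.92, -0.002], [-0.003, -0.001, -1.0]]
force: [0.8, -0.4, 0.2]
finger_gap: 0.0182
```

Request:
jog_arm([
  [[-0.9, -0.94, 0, 0], [-0.9, -0.94, 0, 0], [-0.9, -0.94, 0, 0]],
])

```text
t: 1.7
eef_pos: [0.4109, 0.0332, 0.2571]
tcp_rot: [[-0.919, 0.393, 0.003], [0.393, 0.919, -0.003], [-0.004, -0.001, -1.0]]
force: [-0.4, 1.0, 0.2]
finger_gap: 0.0005
```

Request:
jog_arm([
  [[-0.9, -0.94, 0, 0], [-0.9, -0.94, 0, 0], [-0.9, -0.94, 0, 0]],
])

```text
t: 2.0
eef_pos: [0.4574, -0.0917, 0.2579]
tcp_rot: [[-0.919, 0.395, 0.005], [0.395, 0.919, -0.004], [-0.006, -0.002, -1.0]]
force: [0.1, 0.1, -0.3]
finger_gap: 0.0007
```

Request:
jog_arm([
  [[-0.9, -0.94, 0, 0], [-0.9, -0.94, 0, 0], [-0.9, -0.94, 0, 0]],
])

```text
t: 2.3
eef_pos: [0.5036, -0.2168, 0.2586]
tcp_rot: [[-0.918, 0.396, 0.005], [0.396, 0.918, -0.004], [-0.006, -0.002, -1.0]]
force: [0.5, 0.6, 0.1]
finger_gap: 0.0002
```

Request:
jog_arm([
  [[0, 0, 0, 0.3], [0, 0, 0, 0.3], [0, 0, 0, 0.3], [0, 0, 0, 0.3], [0, 0, 0, 0.3]],
])

```text
t: 2.8
eef_pos: [0.5035, -0.2168, 0.2587]
tcp_rot: [[-0.64, 0.768, 0.005], [0.768, 0.64, -0.005], [-0.007, 0.001, -1.0]]
force: [0.7, -0.2, 1.3]
finger_gap: 0.0007
```

```bash
cat > rel.py <<'E'
from h import *
import sys
st=arm.get_state(); R=st["tcp_rot"]; p=st["eef_pos"]
d=np.array([float(a) for a in sys.argv[1:4]])-p
ang=np.degrees(np.arctan2(R[1,0],R[0,0]))
print("t",st["t"],"pos",p.round(4),"x ang",ang.round(2),"force",st["force"].round(2),"gap",st["finger_gap"].round(4))
print("tool shift/10cm",(R.T@d*10).round(3))
if len(sys.argv)>4:
    w=(float(sys.argv[4])-ang+180)%360-180; print("turn units",round(-w/90,3))
E
python3 rel.py 0.549 -0.325 0.121 130
```

```text
Traceback (most recent call last):
  File "rel.py", line 6, in <module>
    print("t",st["t"],"pos",p.round(4),"x ang",ang.round(2),"force",st["force"].round(2),"gap",st["finger_gap"].round(4))
                                                                                               ^^^^^^^^^^^^^^^^^^^^^^
AttributeError: 'float' object has no attribute 'round'
```

Request:
jog_arm([
  [[-0.9, -0.34, 0, 0], [-0.9, -0.34, 0, 0], [-0.9, -0.34, 0, 0]],
])

```text
t: 3.1
eef_pos: [0.5357, -0.3122, 0.2586]
tcp_rot: [[-0.641, 0.768, 0.005], [0.768, 0.641, -0.006], [-0.008, 0.0, -1.0]]
force: [-0.0, 0.0, 0.1]
finger_gap: 0.0007
```

```bash
sed -i 's/st\["finger_gap"\].round(4)/round(st["finger_gap"],4)/' rel.py; python3 rel.py 0.549 -0.325 0.121 130
python3 - <<'E'
from h import *
t=eyes.snapshot("top");s=eyes.snapshot("scene")
crop(s,"pics/s4.png",340,160,130,140,5)
E
```

```text
t 3.1 pos [ 0.5357 -0.3122  0.2586] x ang 129.84 force [-0.04  0.03  0.11] gap 0.0007
tool shift/10cm [-0.172  0.02   1.378]
turn units -0.002
```

View pics/s4.png

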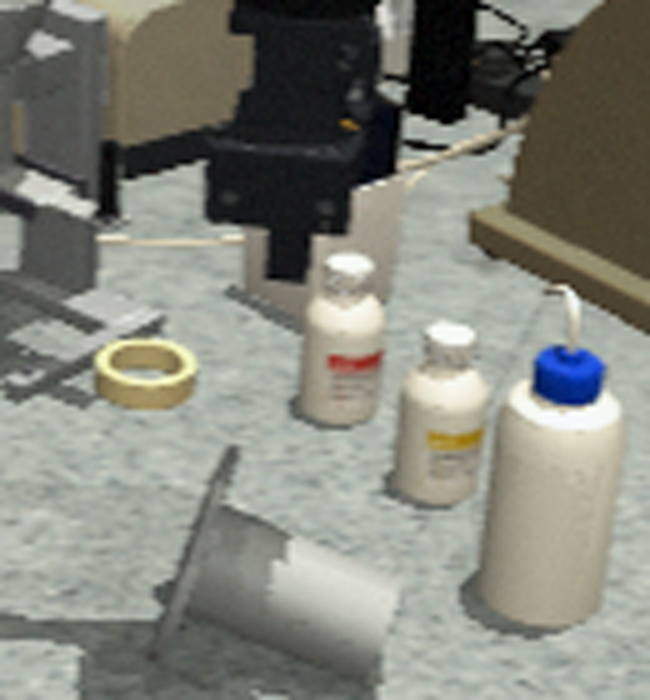

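The gripper is above the cup with its thin side facing along the push direction, at about (290,250) in the crop. I'll lower it behind the raised foot edge.

Request:
jog_arm([
  [[-0.17, 0.02, 0.9, 0], [-0.17, 0.02, 0.9, 0], [-0.17, 0.02, 0.9, 0]],
])

```text
t: 3.5
eef_pos: [0.5447, -0.3166, 0.1622]
tcp_rot: [[-0.643, 0.766, -0.004], [0.766, 0.643, 0.004], [0.006, -0.001, -1.0]]
force: [-0.7, 0.3, -0.6]
finger_gap: 0.0003
```

Request:
jog_arm([
  [[0, 0, 0.48, 0], [0, 0, 0.48, 0], [0, 0, 0.48, 0]],
])

```text
t: 3.8
eef_pos: [0.5441, -0.3153, 0.1148]
tcp_rot: [[-0.644, 0.765, -0.006], [0.765, 0.644, 0.006], [0.008, -0.001, -1.0]]
force: [-0.6, 0.2, 0.9]
finger_gap: 0.0004
```

```bash
python3 rel.py 0.549 -0.325 0.121 130
python3 - <<'E'
from h import *
t=eyes.snapshot("top");s=eyes.snapshot("scene")
crop(s,"pics/s5.png",340,180,130,130,5)
E
```

```text
t 3.8 pos [ 0.5441 -0.3153  0.1148] x ang 130.1 force [-0.61  0.15  0.87] gap 0.0004
tool shift/10cm [-0.105 -0.025 -0.063]
turn units 0.001
```

View pics/s5.png

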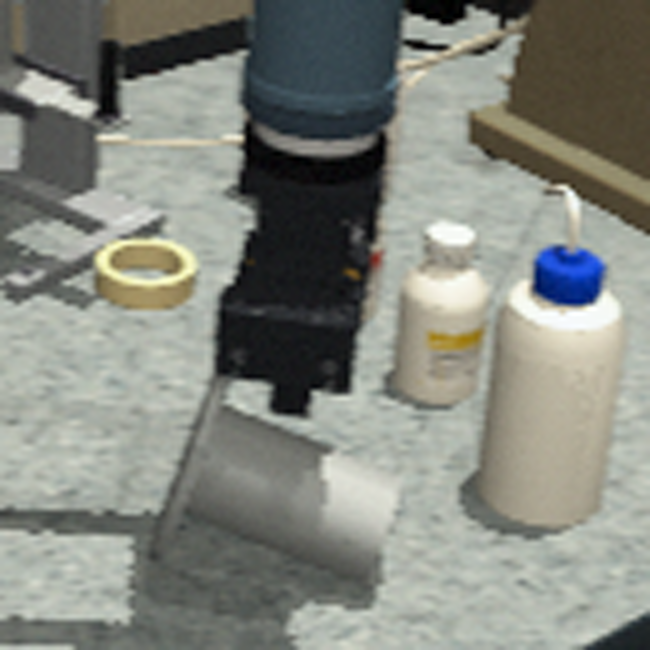

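Request:
jog_arm([
  [[0.05, -0.02, -0.06, 0], [0.15, -0.02, -0.06, 0], [0.25, -0.02, -0.06, 0], [0.35, -0.02, -0.06, 0], [0.45, -0.02, -0.06, 0]],
])

```text
t: 4.4
eef_pos: [0.5146, -0.283, 0.1237]
tcp_rot: [[-0.644, 0.765, -0.001], [0.765, 0.644, 0.002], [0.002, 0.0, -1.0]]
force: [0.2, 0.3, 0.9]
finger_gap: 0.0005
```

```bash
python3 rel.py 0.549 -0.325 0.121 130
python3 - <<'E'
from h import *
t=eyes.snapshot("top");s=eyes.snapshot("scene")
crop(s,"pics/s6.png",340,180,130,130,5)
E
```

```text
t 4.4 pos [ 0.5146 -0.283   0.1237] x ang 130.08 force [0.2  0.34 0.93] gap 0.0005
tool shift/10cm [-0.543 -0.007  0.025]
turn units 0.001
```

View pics/s6.png

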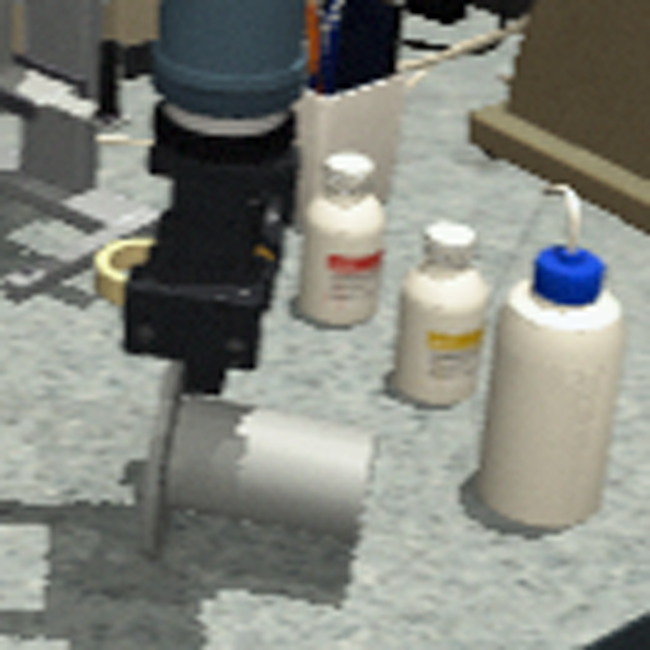

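The foot is nearly vertical and tipping as planned. I'll push past the balance point, then lift clear.

Request:
jog_arm([
  [[0.1, 0, 0.03, 0], [0.2, 0, 0.03, 0], [0.3, 0, 0.03, 0], [0.38, 0, 0.03, 0]],
])

```text
t: 4.9
eef_pos: [0.4887, -0.2522, 0.1199]
tcp_rot: [[-0.644, 0.765, -0.004], [0.765, 0.644, 0.004], [0.005, -0.0, -1.0]]
force: [-0.2, 0.1, 0.4]
finger_gap: -0.0001
```

Run:
```python
from h import *
s=eyes.snapshot("scene")
crop(s,"pics/s7.png",320,180,130,130,5)
```

```text
(no output)
```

View pics/s7.png

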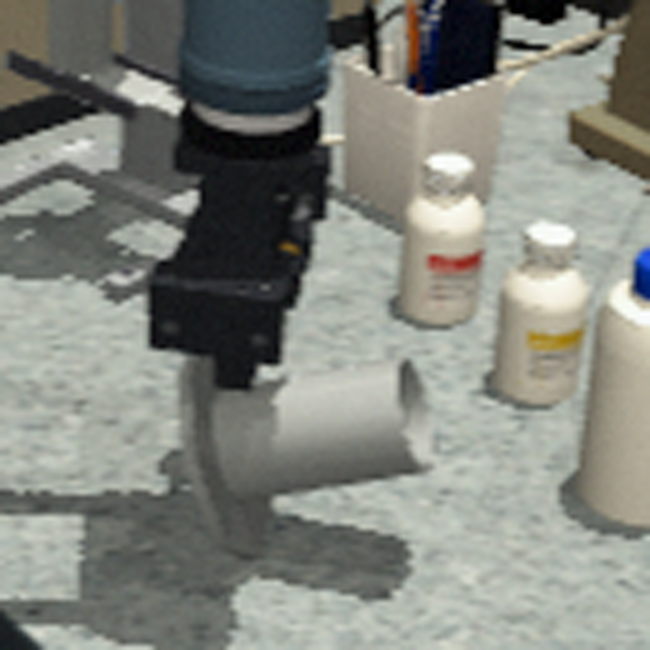

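Request:
jog_arm([
  [[0.15, 0, 0, 0], [0.25, 0, 0, 0], [0.2, 0, -0.5, 0], [0.2, 0, -1.0, 0], [0.2, 0, -1.0, 0], [0.2, 0, -1.0, 0], [0.2, 0, -1.0, 0]],
])

```text
t: 5.65
eef_pos: [0.4751, -0.236, 0.2187]
tcp_rot: [[-0.644, 0.765, -0.006], [0.765, 0.644, 0.006], [0.008, -0.001, -1.0]]
force: [-0.3, 1.1, -0.5]
finger_gap: 0.0005
```

Run:
```python
from h import *
s=eyes.snapshot("scene");t=eyes.snapshot("top")
crop(s,"pics/s8.png",320,180,130,130,5)
crop(t,"pics/t8.png",370,160,90,80,8)
```

```text
(no output)
```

View pics/s8.png

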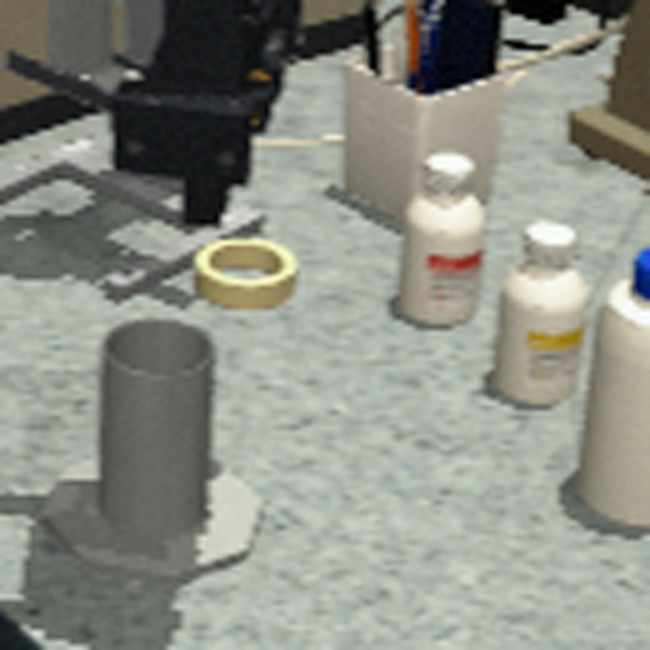

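View pics/t8.png

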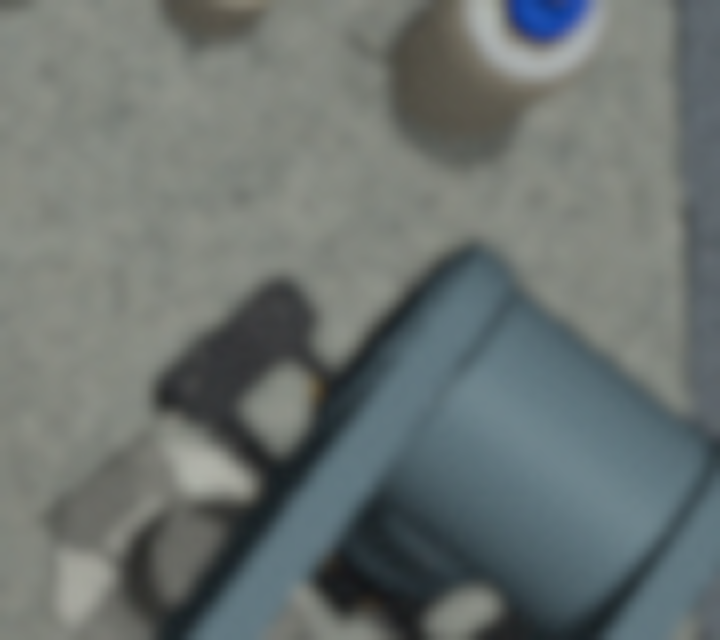

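The cup stands upright. Its rim centre is at about (160,347) in the crop. I'll measure its position.

```bash
python3 - <<'E'
from h import *
s=eyes.snapshot("scene");f=lambda a:np.round(a,4)
c=lambda u,v:(320+u/5-.5,180+v/5-.5)
print("rim c",f(onz(s,*c(160,347),.115)),"L/R",f(onz(s,*c(105,347),.115)),f(onz(s,*c(215,347),.115)))
print("foot corners",[f(onz(s,*c(*p),.008)) .tolist() for p in [(40,515),(90,565),(190,570),(258,515),(245,480)]])
E
python3 rel.py 0.46 -0.22 .2187 100
```

```text
rim c [ 0.4611 -0.2166  0.115 ] L/R [ 0.4359 -0.1993  0.115 ] [ 0.4864 -0.234   0.115 ]
foot corners [[0.4026, -0.1851, 0.008], [0.3979, -0.2394, 0.008], [0.4407, -0.2744, 0.008], [0.5055, -0.2559, 0.008], [0.5222, -0.2247, 0.008]]
t 5.8 pos [ 0.4749 -0.236   0.2181] x ang 130.13 force [ 0.05  0.29 -0.36] gap 0.0003
tool shift/10cm [ 0.218 -0.011 -0.004]
turn units 0.335
```

```bash
python3 - <<'E'
from h import *
print(arm.get_state()["qpos"].round(3))
E
python3 rel.py 0.461 -0.217 .2187 190
```

```text
[-6.850e-01  1.250e-01  1.750e+00  1.000e-03  1.276e+00 -1.386e+00]
t 5.8 pos [ 0.4749 -0.236   0.2181] x ang 130.13 force [ 0.05  0.29 -0.36] gap 0.0003
tool shift/10cm [ 0.235  0.016 -0.003]
turn units -0.665
```

Request:
jog_arm([
  [[0.235, 0.016, 0, -0.665], [0.235, 0.016, 0, -0.665], [0.235, 0.016, 0, -0.665], [0.235, 0.016, 0, -0.665], [0.235, 0.016, 0, -0.665], [0.235, 0.016, 0, -0.665], [0.235, 0.016, 0, -0.665], [0.235, 0.016, 0, -0.665]],
], gripper=100)

```text
t: 6.6
eef_pos: [0.4606, -0.2166, 0.2172]
tcp_rot: [[-0.985, -0.174, -0.009], [-0.175, 0.985, 0.008], [0.007, 0.009, -1.0]]
force: [0.3, 0.2, -0.5]
finger_gap: 0.0623
```

```bash
python3 rel.py 0.461 -0.217 .085 190;python3 - <<'E'
from h import *
s=eyes.snapshot("scene")
crop(s,"pics/s9.png",300,160,130,140,5)
E
```

```text
t 6.6 pos [ 0.4606 -0.2166  0.2172] x ang -169.95 force [ 0.32  0.19 -0.52] gap 0.0623
tool shift/10cm [-0.013 -0.017  1.322]
turn units 0.001
```

View pics/s9.png

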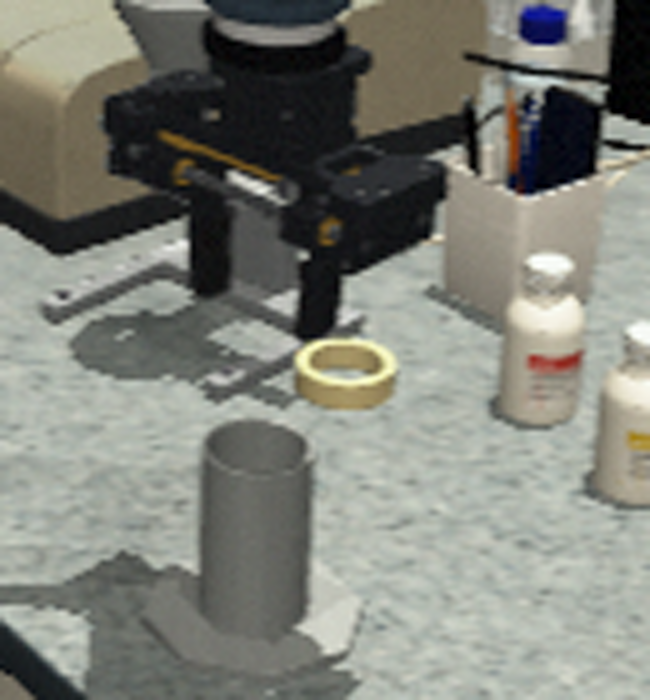

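The jaws straddle the cup position. I'll lower them and grip.

Request:
jog_arm([
  [[-0.01, -0.01, 0.2, 0], [-0.01, -0.01, 0.5, 0], [-0.01, -0.01, 0.9, 0], [-0.01, -0.01, 0.9, 0]],
], gripper=100)

```text
t: 7.05
eef_pos: [0.4576, -0.2141, 0.1221]
tcp_rot: [[-0.986, -0.166, -0.017], [-0.167, 0.986, 0.015], [0.014, 0.017, -1.0]]
force: [0.0, 0.7, -0.2]
finger_gap: 0.088
```

Request:
jog_arm([
  [[0, 0, 0.42, 0], [0, 0, 0.42, 0], [0, 0, 0.42, 0]],
])

```text
t: 7.35
eef_pos: [0.4569, -0.2135, 0.081]
tcp_rot: [[-0.986, -0.165, -0.018], [-0.166, 0.986, 0.015], [0.015, 0.018, -1.0]]
force: [-0.6, -0.2, -0.3]
finger_gap: 0.0884
```

Request:
jog_arm([
  [[0, 0, 0, 0], [0, 0, 0, 0], [0, 0, 0, 0], [0, 0, 0, 0], [0, 0, 0, 0], [0, 0, 0, 0]],
], gripper=0)

```text
t: 7.95
eef_pos: [0.458, -0.2147, 0.0829]
tcp_rot: [[-0.986, -0.165, -0.015], [-0.165, 0.986, 0.012], [0.013, 0.015, -1.0]]
force: [-1.2, 0.5, 8.0]
finger_gap: 0.0627
```

```bash
python3 rel.py 0.5315 0.0715 .088 190;python3 - <<'E'
from h import *
s=eyes.snapshot("scene")
crop(s,"pics/s10.png",300,160,130,140,5)
E
```

```text
t 7.95 pos [ 0.458  -0.2147  0.0829] x ang -170.48 force [-1.18  0.52  7.95] gap 0.0627
tool shift/10cm [-1.197  2.701 -0.027]
turn units -0.005
```

View pics/s10.png

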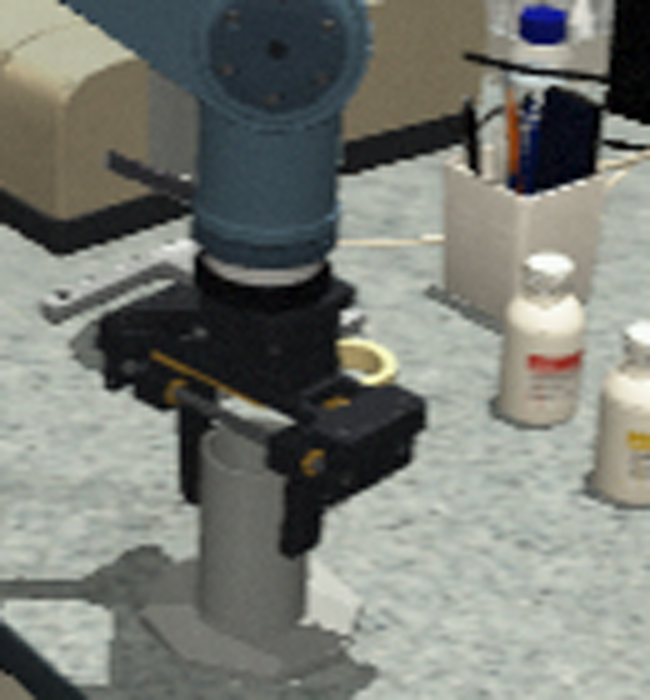

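The cup is gripped (opening 62.7 mm against the 64 mm wall). I'll lift it 20 mm and carry it to the mouth of the rails.

Request:
jog_arm([
  [[0, 0, -0.1, 0], [0, 0, -0.2, 0], [-0.1, 0.3, -0.2, 0], [-0.2, 0.6, -0.2, 0], [-0.38, 0.9, -0.2, 0], [-0.38, 0.9, -0.2, 0]],
])

```text
t: 8.6
eef_pos: [0.4812, -0.1163, 0.1041]
tcp_rot: [[-0.986, -0.168, -0.015], [-0.169, 0.986, 0.014], [0.013, 0.017, -1.0]]
force: [-0.4, 1.0, -5.1]
finger_gap: 0.0627
```

Request:
jog_arm([
  [[-0.15, 0.3, 0, 0], [-0.25, 0.6, 0, 0], [-0.38, 0.9, 0, 0], [-0.38, 0.9, 0, 0]],
])

```text
t: 9.0
eef_pos: [0.5036, -0.0184, 0.1054]
tcp_rot: [[-0.985, -0.172, -0.016], [-0.172, 0.985, 0.015], [0.013, 0.018, -1.0]]
force: [0.4, -1.5, -5.0]
finger_gap: 0.063
```

```bash
python3 rel.py 0.5266 0.0706 .105 190
```

```text
t 9.0 pos [ 0.5036 -0.0184  0.1054] x ang -170.11 force [ 0.41 -1.5  -5.03] gap 0.063
tool shift/10cm [-0.38   0.837  0.014]
turn units -0.001
```

Request:
jog_arm([
  [[-0.1, 0.3, 0, 0], [-0.25, 0.6, 0, 0], [-0.38, 0.84, 0, 0], [-0.38, 0.84, 0, 0], [-0.38, 0.84, 0, 0]],
])

```text
t: 9.5
eef_pos: [0.5265, 0.0705, 0.1065]
tcp_rot: [[-0.985, -0.173, -0.016], [-0.173, 0.985, 0.015], [0.013, 0.017, -1.0]]
force: [-0.5, -0.7, -4.6]
finger_gap: 0.0628
```

```bash
python3 rel.py 0.5266 0.0706 .083 190;python3 - <<'E'
from h import *
s=eyes.snapshot("scene")
crop(s,"pics/s11.png",260,120,140,130,5)
t=eyes.snapshot("top");crop(t,"pics/t11.png",255,140,110,100,6)
E
```

```text
t 9.5 pos [0.5265 0.0705 0.1065] x ang -170.04 force [-0.52 -0.68 -4.64] gap 0.0628
tool shift/10cm [-0.005 -0.003  0.235]
turn units -0.0
```

View pics/s11.png

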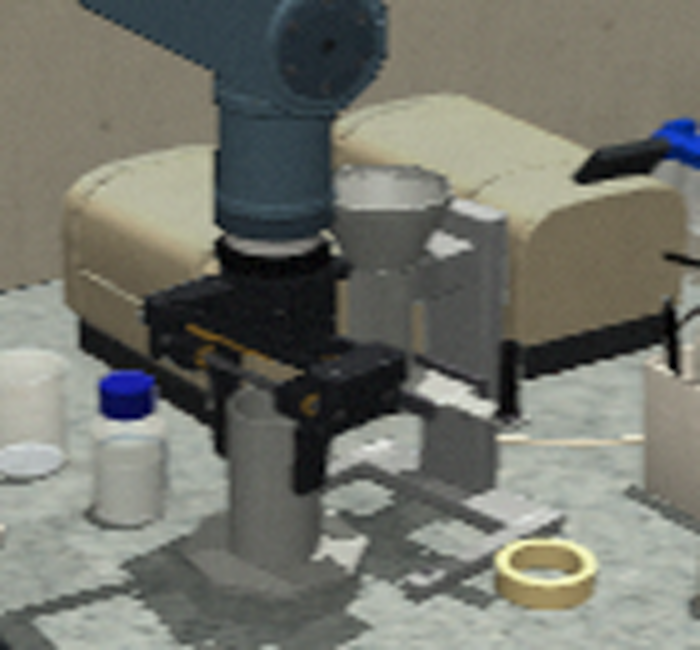

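View pics/t11.png

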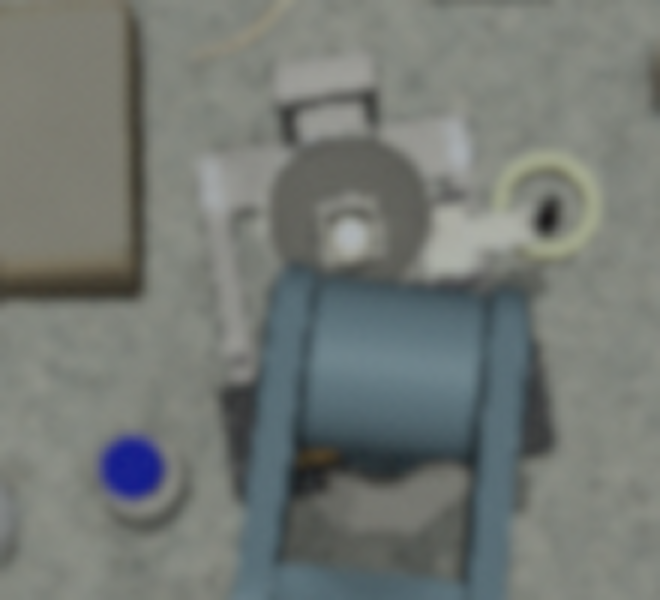

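The cup is held over the rail mouth, clear of the funnel and the media bottle. I'll set it down and release.

Request:
jog_arm([
  [[0, 0, 0.08, 0], [0, 0, 0.15, 0], [0, 0, 0.21, 0], [0, 0, 0.23, 0], [0, 0, 0.23, 0]],
])

```text
t: 10.1
eef_pos: [0.5257, 0.0698, 0.0837]
tcp_rot: [[-0.985, -0.171, -0.017], [-0.171, 0.985, 0.015], [0.014, 0.017, -1.0]]
force: [-4.0, -0.2, 3.4]
finger_gap: 0.0628
```

Request:
jog_arm([
  [[0, 0, 0, 0], [0, 0, 0, 0], [0, 0, 0, 0], [0, 0, 0, 0]],
], gripper=100)

```text
t: 10.5
eef_pos: [0.526, 0.0698, 0.0838]
tcp_rot: [[-0.985, -0.171, -0.017], [-0.171, 0.985, 0.015], [0.014, 0.017, -1.0]]
force: [-0.5, 0.2, 0.5]
finger_gap: 0.0882
```

Request:
jog_arm([
  [[0, 0, -0.3, 0], [0, 0, -0.7, 0], [0, 0, -0.95, 0], [0, 0, -0.95, 0]],
])

```text
t: 10.9
eef_pos: [0.5304, 0.0682, 0.1831]
tcp_rot: [[-0.985, -0.171, -0.009], [-0.171, 0.985, 0.014], [0.006, 0.015, -1.0]]
force: [0.6, 0.6, 0.2]
finger_gap: 0.088
```

```bash
python3 rel.py 0.458 0.0584 .178 100;python3 - <<'E'
from h import *
s=eyes.snapshot("scene")
crop(s,"pics/s12.png",260,120,140,130,5)
E
```

```text
t 10.9 pos [0.5304 0.0682 0.1831] x ang -170.15 force [0.59 0.64 0.23] gap 0.088
tool shift/10cm [0.73  0.027 0.056]
turn units 0.998
```

View pics/s12.png

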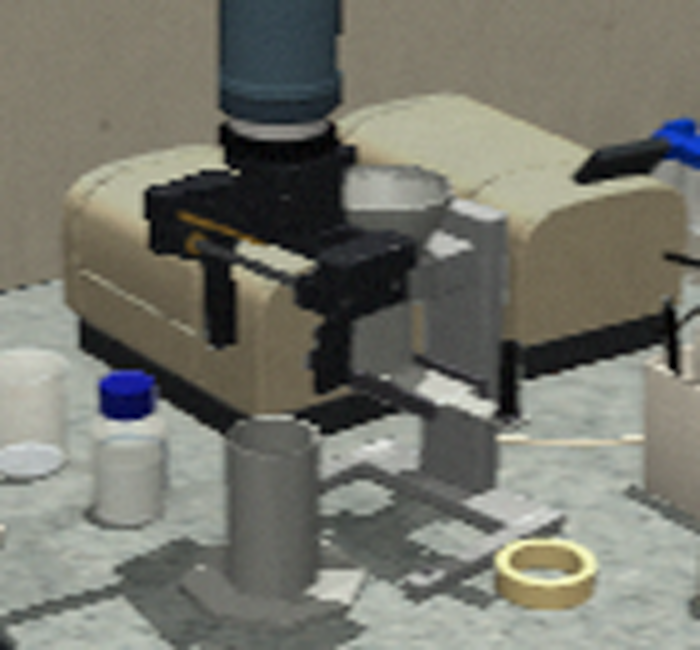

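The cup stands in the rail mouth. I'll back off, turn 90° so the open jaws point forward, and lower for the push.

Request:
jog_arm([
  [[0.3, 0, 0, 0], [0.7, 0, 0, 0], [0.75, 0.03, 0, 0], [0.75, 0.03, 0, 0]],
])

```text
t: 11.35
eef_pos: [0.4534, 0.0587, 0.1804]
tcp_rot: [[-0.985, -0.17, -0.014], [-0.171, 0.985, 0.014], [0.011, 0.017, -1.0]]
force: [0.3, 0.3, -0.2]
finger_gap: 0.0883
```

Request:
jog_arm([
  [[0.4, 0, 0, 0.1], [0.74, 0, 0, 0.2], [0.74, 0, 0, 0.29], [0.74, 0, 0, 0.38], [0.74, 0, 0, 0.47], [0.74, 0, 0, 0.56], [0.74, 0, 0, 0.65], [0.74, 0, 0, 0.7]],
])

```text
t: 12.15
eef_pos: [0.3818, 0.046, 0.1813]
tcp_rot: [[-0.595, 0.804, -0.013], [0.803, 0.595, 0.014], [0.019, -0.002, -1.0]]
force: [0.6, -0.4, -0.6]
finger_gap: 0.0884
```

```bash
python3 rel.py 0.384 0.0453 .022 100
```

```text
t 12.15 pos [0.3818 0.046  0.1813] x ang 126.53 force [ 0.56 -0.39 -0.65] gap 0.0884
tool shift/10cm [-0.049  0.017  1.592]
turn units 0.295
```

Request:
jog_arm([
  [[0, 0, 0, 0.1], [-0.05, 0.02, 0.2, 0.2], [-0.05, 0.02, 0.5, 0.295], [-0.05, 0.02, 0.9, 0.295], [-0.05, 0.02, 0.9, 0.295]],
])

```text
t: 12.65
eef_pos: [0.3823, 0.0451, 0.087]
tcp_rot: [[-0.173, 0.985, -0.023], [0.985, 0.173, 0.016], [0.02, -0.019, -1.0]]
force: [-0.5, -0.6, 0.7]
finger_gap: 0.0883
```

```bash
python3 rel.py 0.384 0.0453 .024 100
python3 - <<'E'
from h import *
t=eyes.snapshot("top");crop(t,"pics/t13.png",245,140,130,130,6)
E
```

```text
t 12.65 pos [0.3823 0.0451 0.087 ] x ang 99.97 force [-0.51 -0.58  0.71] gap 0.0883
tool shift/10cm [-0.014  0.03   0.63 ]
turn units -0.0
```

View pics/t13.png

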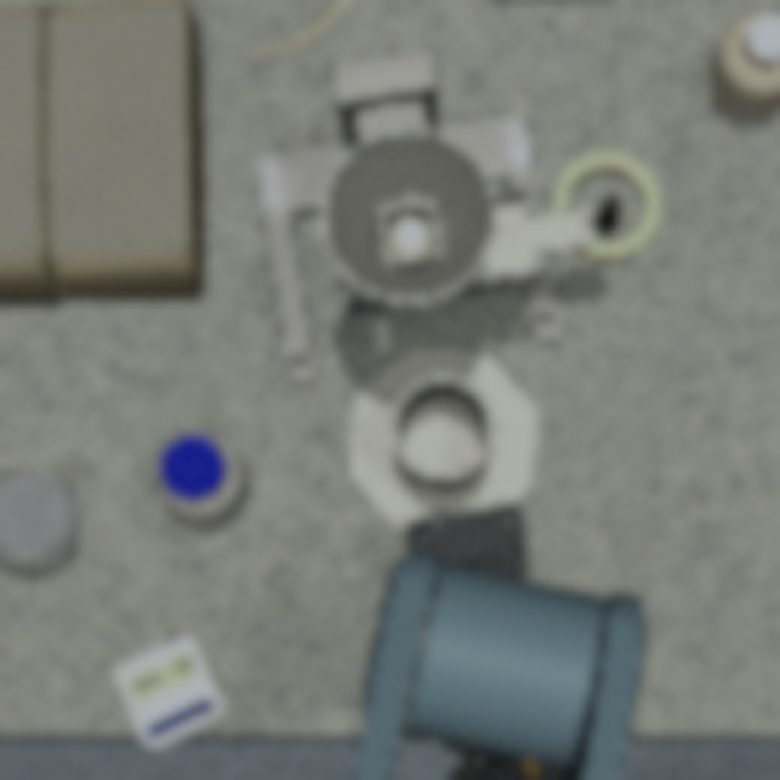

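Run:
```python
from h import *
t=eyes.snapshot("top")
p=onz(t,245+443/6-.5,140+440/6-.5,.115); print(p)
a=np.radians(10);X=np.array([np.cos(a),np.sin(a)]);Y=np.array([-X[1],X[0]])
o=np.array([.630,.0888])
for q in(p[:2],arm.get_state()["eef_pos"][:2]): print((q-o)@X,(q-o)@Y)
for u,v in((362,440),(535,440),(440,355)): 
    q=onz(t,245+u/6-.5,140+v/6-.5,.008)[:2]-o; print("foot edge",q@X,q@Y)
```

```text
[0.52337538 0.06998876 0.115     ]
-0.10827129441590524 -1.028470898791628e-05
-0.24852211128723048 -0.0011458982246993488
foot edge -0.08978418581217366 0.04986529781450858
foot edge -0.10883706933657811 -0.060341954574418696
foot edge -0.04378675084371716 -0.009203167725595332
```

The cup is at (-0.108, 0.000) in the hopper frame and the gripper is in line with it. I'll lower and push.

Request:
jog_arm([
  [[0, 0, 0.3, 0], [0, 0, 0.55, 0], [0, 0.02, 0.62, 0], [0, 0.02, 0.62, 0]],
])

```text
t: 13.15
eef_pos: [0.3877, 0.0456, 0.0299]
tcp_rot: [[-0.175, 0.985, -0.014], [0.984, 0.175, 0.015], [0.017, -0.012, -1.0]]
force: [-0.8, 0.6, -0.5]
finger_gap: 0.0881
```

Request:
jog_arm([
  [[0.01, 0.12, 0, 0], [0.01, 0.22, 0, 0], [0.01, 0.32, 0, 0], [0.01, 0.4, 0, 0], [0.01, 0.4, 0, 0]],
])

```text
t: 13.65
eef_pos: [0.4282, 0.0537, 0.03]
tcp_rot: [[-0.175, 0.984, -0.013], [0.984, 0.175, 0.015], [0.017, -0.01, -1.0]]
force: [-1.0, -0.3, 0.5]
finger_gap: 0.0882
```

```bash
python3 rel.py 0.5047 0.0667 .024 100
python3 - <<'E'
from h import *
t=eyes.snapshot("top");crop(t,"pics/t14.png",245,140,130,130,6)
s=eyes.snapshot("scene");crop(s,"pics/s14.png",260,120,140,130,5)
E
```

```text
t 13.65 pos [0.4282 0.0537 0.03  ] x ang 100.09 force [-0.99 -0.29  0.47] gap 0.0882
tool shift/10cm [-0.007  0.776  0.052]
turn units 0.001
```

View pics/s14.png

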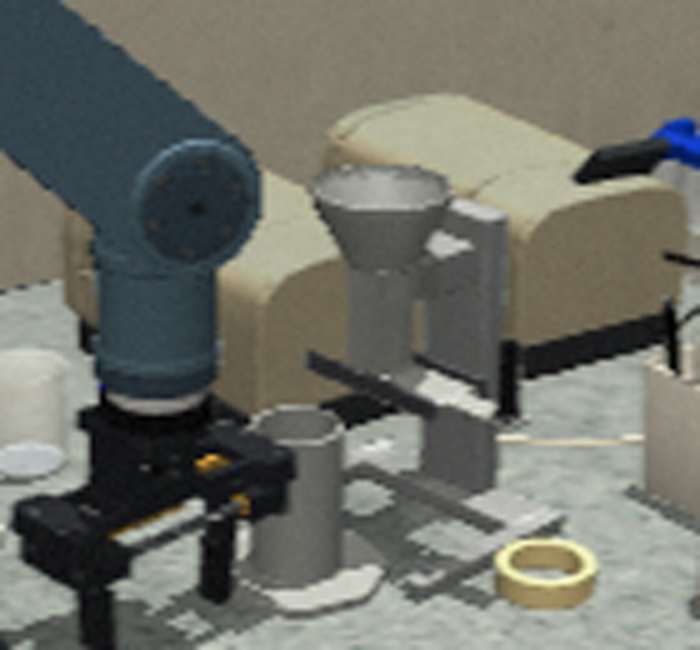

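View pics/t14.png

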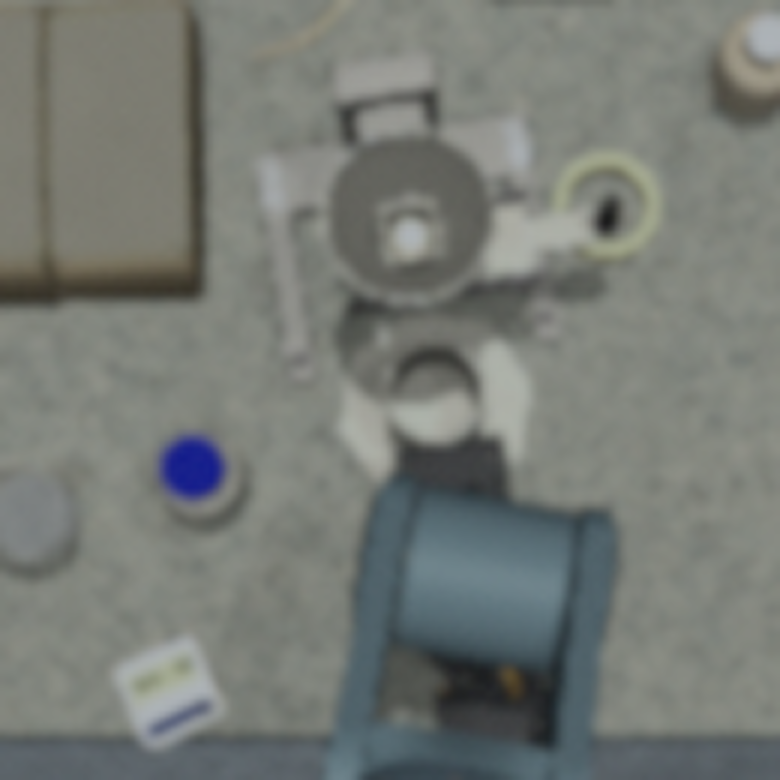

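The cup slides straight. The fingertip is above the 8 mm foot, so I'll back off slightly, lower, and push at the foot.

Request:
jog_arm([
  [[0, -0.15, 0, 0], [0, -0.15, 0.08, 0], [0, -0.15, 0.09, 0], [0, 0.0, 0.09, 0], [0, 0.12, 0.09, 0], [0, 0.24, 0.09, 0], [0, 0.35, 0.09, 0], [0, 0.35, 0.09, 0]],
])

```text
t: 14.55
eef_pos: [0.4637, 0.06, 0.0205]
tcp_rot: [[-0.175, 0.984, -0.012], [0.984, 0.175, 0.015], [0.016, -0.009, -1.0]]
force: [0.0, 0.0, 0.3]
finger_gap: 0.0881
```

```bash
python3 rel.py 0.5047 0.0667 .022 100
python3 - <<'E'
from h import *
t=eyes.snapshot("top");crop(t,"pics/t15.png",245,140,130,130,6)
s=eyes.snapshot("scene");crop(s,"pics/s15.png",260,120,140,130,5)
E
```

```text
t 14.55 pos [0.4637 0.06   0.0205] x ang 100.09 force [0.03 0.02 0.34] gap 0.0881
tool shift/10cm [-0.005  0.415 -0.019]
turn units 0.001
```

View pics/s15.png

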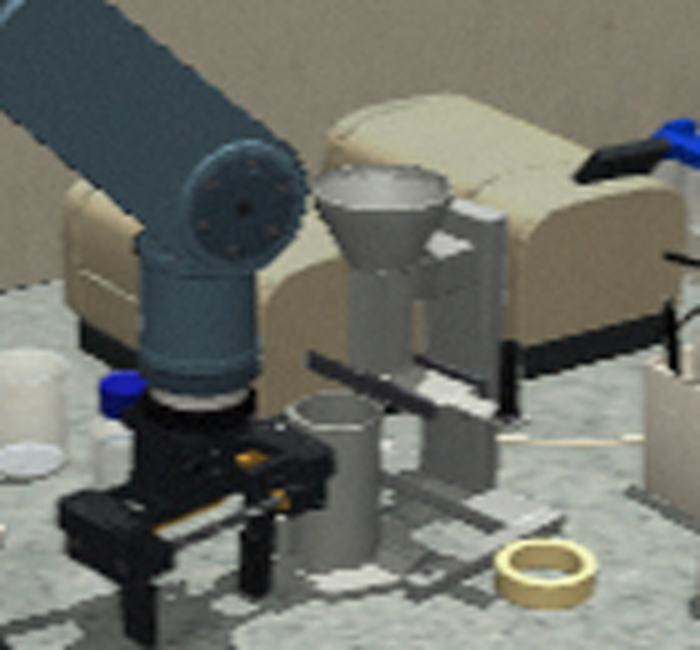

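View pics/t15.png

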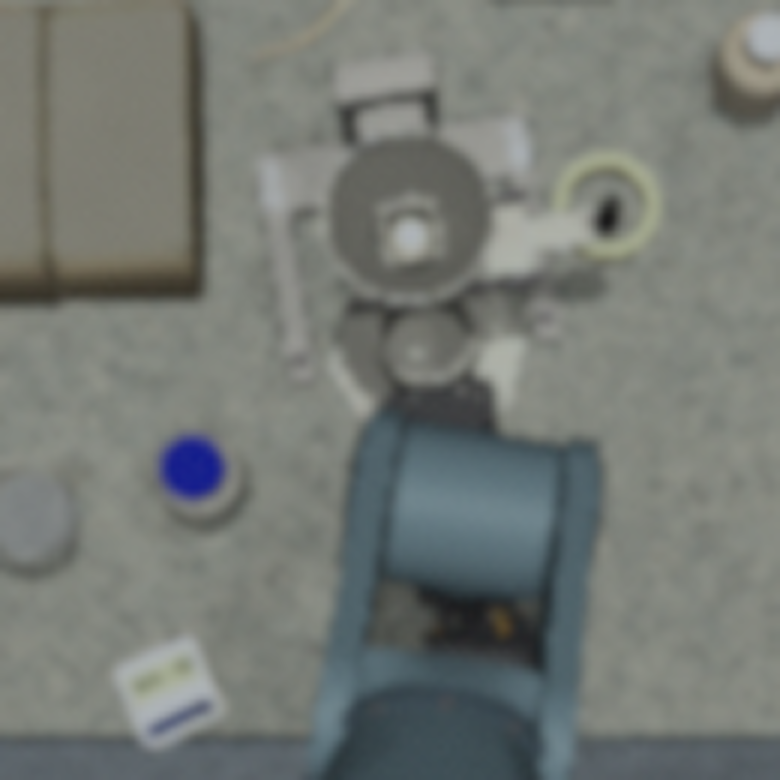

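Request:
jog_arm([
  [[0, 0.08, 0, 0], [0, 0.16, 0, 0], [0, 0.24, 0, 0], [0, 0.3, 0, 0], [0, 0.3, 0, 0]],
])

```text
t: 15.15
eef_pos: [0.493, 0.0652, 0.0201]
tcp_rot: [[-0.175, 0.984, -0.012], [0.984, 0.175, 0.015], [0.016, -0.009, -1.0]]
force: [0.5, 0.4, 0.4]
finger_gap: 0.088
```

```bash
python3 rel.py 0.5047 0.0667 .022 100
python3 - <<'E'
from h import *
t=eyes.snapshot("top");crop(t,"pics/t16.png",245,140,130,130,6)
s=eyes.snapshot("scene");crop(s,"pics/s16.png",300,140,90,100,7)
E
```

```text
t 15.15 pos [0.493  0.0652 0.0201] x ang 100.09 force [0.47 0.42 0.4 ] gap 0.088
tool shift/10cm [-0.006  0.118 -0.02 ]
turn units 0.001
```

View pics/s16.png

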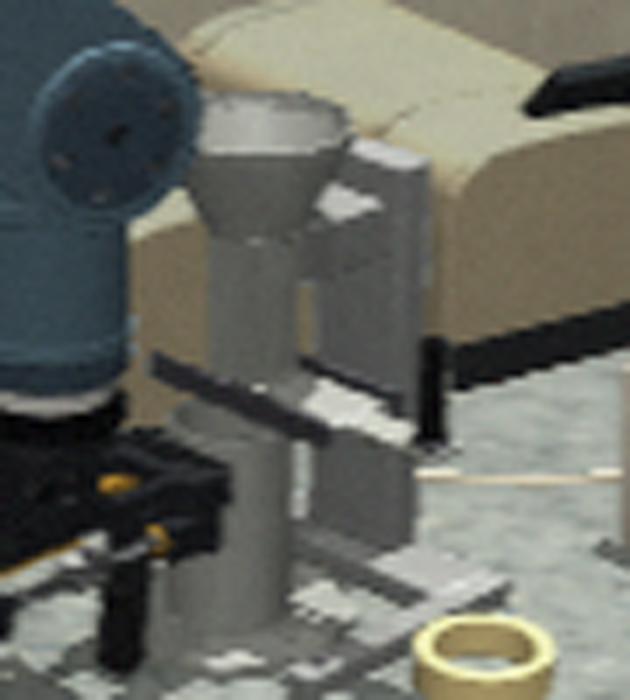

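Request:
jog_arm([
  [[0, 0.03, 0, 0], [0, 0.06, 0, 0], [0, 0.08, 0, 0], [0, 0.08, 0, 0]],
])

```text
t: 15.65
eef_pos: [0.5001, 0.0666, 0.0199]
tcp_rot: [[-0.175, 0.984, -0.012], [0.984, 0.175, 0.015], [0.017, -0.01, -1.0]]
force: [-1.5, -1.6, -0.6]
finger_gap: 0.0881
```

Request:
jog_arm([
  [[0, 0.02, 0, 0], [0, 0.04, 0, 0], [0, 0.04, 0, 0], [0, 0.04, 0, 0]],
])

```text
t: 16.05
eef_pos: [0.5042, 0.0673, 0.0199]
tcp_rot: [[-0.175, 0.984, -0.012], [0.984, 0.175, 0.015], [0.017, -0.009, -1.0]]
force: [-0.8, 0.0, -1.2]
finger_gap: 0.0882
```

```bash
python3 rel.py 0.5047 0.0667 .022 100
python3 - <<'E'
from h import *
s=eyes.snapshot("scene");crop(s,"pics/s17.png",300,140,90,100,7)
# predicted pixels of cup at outlet
a=np.radians(10);X=np.array([np.cos(a),np.sin(a)])
for dx in(-.015,-.01,-.005,0):
    o=np.array([.630,.0888])+dx*X
    r=.032*np.array([.8213,-.5704])/np.hypot(.8213,.5704)
    for z in(.02,.1):
        print(dx,z,[tuple(np.round((np.array(px(s,np.r_[o+k*r,z]))+.5-[300,140])*7,1)) for k in(-1,1)])
E
```

```text
t 16.05 pos [0.5042 0.0673 0.0199] x ang 100.09 force [-0.81  0.04 -1.24] gap 0.0882
tool shift/10cm [-0.007  0.003 -0.021]
turn units 0.001
-0.015 0.02 [(np.float64(164.9), np.float64(585.2)), (np.float64(291.0), np.float64(585.6))]
-0.015 0.1 [(np.float64(165.5), np.float64(442.3)), (np.float64(294.2), np.float64(442.6))]
-0.01 0.02 [(np.float64(171.9), np.float64(582.1)), (np.float64(297.8), np.float64(582.4))]
-0.01 0.1 [(np.float64(172.6), np.float64(439.3)), (np.float64(301.1), np.float64(439.7))]
-0.005 0.02 [(np.float64(178.8), np.float64(578.9)), (np.float64(304.4), np.float64(579.2))]
-0.005 0.1 [(np.float64(179.7), np.float64(436.4)), (np.float64(307.9), np.float64(436.7))]
0 0.02 [(np.float64(185.7), np.float64(575.7)), (np.float64(311.1), np.float64(576.0))]
0 0.1 [(np.float64(186.8), np.float64(433.4)), (np.float64(314.7), np.float64(433.8))]
```

View pics/s17.png

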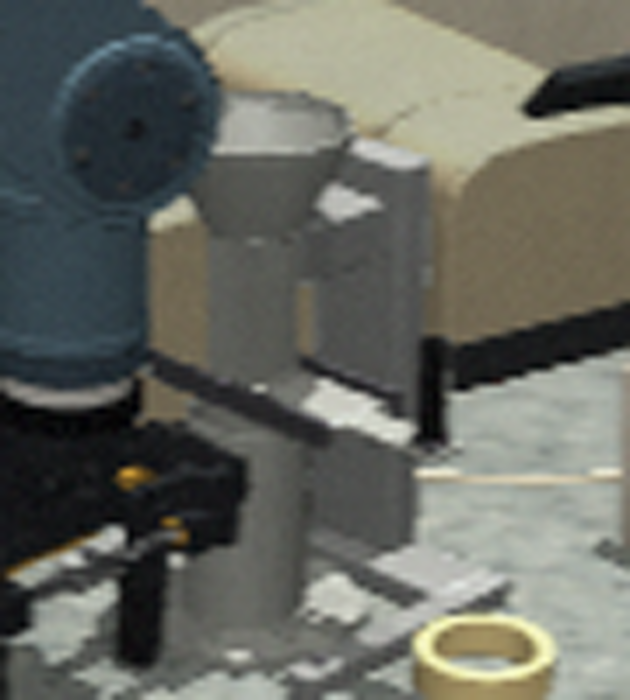

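The cup edges are at crop columns 187 and 305, about 6 mm short of the axis. I'll nudge it until it touches the stop.

Request:
jog_arm([
  [[0, 0.015, 0, 0], [0, 0.03, 0, 0], [0, 0.03, 0, 0]],
])

```text
t: 16.4
eef_pos: [0.5072, 0.0679, 0.0199]
tcp_rot: [[-0.175, 0.984, -0.012], [0.984, 0.175, 0.015], [0.017, -0.01, -1.0]]
force: [-4.0, 0.0, 0.4]
finger_gap: 0.0884
```

```bash
python3 rel.py 0.5047 0.0667 .022 100
python3 - <<'E'
from h import *
s=eyes.snapshot("scene");crop(s,"pics/s18.png",300,140,90,100,7)
E
```

```text
t 16.4 pos [0.5072 0.0679 0.0199] x ang 100.1 force [-3.98  0.03  0.44] gap 0.0884
tool shift/10cm [-0.007 -0.027 -0.021]
turn units 0.001
```

View pics/s18.png

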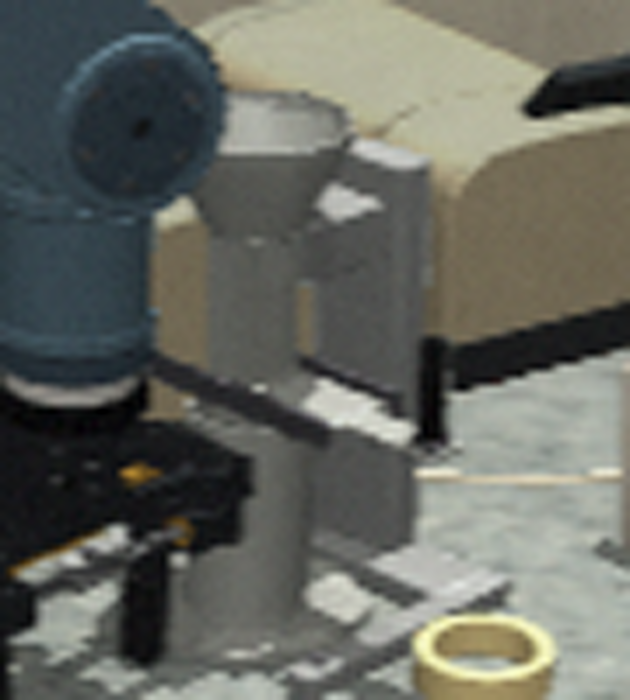

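The force has risen to 4 N, so the foot is against the stop. I'll back off and check.

Request:
jog_arm([
  [[0, -0.1, 0, 0], [0, -0.4, 0, 0], [0, -0.8, 0, 0], [0, -0.95, 0, 0], [0, -0.95, 0, 0]],
])

```text
t: 16.95
eef_pos: [0.4113, 0.0513, 0.0205]
tcp_rot: [[-0.175, 0.985, -0.014], [0.984, 0.175, 0.015], [0.017, -0.011, -1.0]]
force: [-0.2, -0.4, -0.1]
finger_gap: 0.0878
```

Request:
jog_arm([
  [[0, -0.3, 0, 0], [0, -0.4, -0.3, 0], [0, -0.4, -0.8, 0], [0, -0.4, -0.95, 0]],
])

```text
t: 17.35
eef_pos: [0.3769, 0.0422, 0.1205]
tcp_rot: [[-0.174, 0.985, -0.005], [0.985, 0.175, 0.013], [0.014, -0.002, -1.0]]
force: [-0.0, -0.9, 0.4]
finger_gap: 0.0884
```

```bash
python3 rel.py 0.5047 0.0667 .022 100
python3 - <<'E'
from h import *
s=eyes.snapshot("scene");crop(s,"pics/s19.png",300,140,90,100,7)
t=eyes.snapshot("top");crop(t,"pics/t19.png",245,140,130,130,6)
E
```

```text
t 17.35 pos [0.3769 0.0422 0.1205] x ang 100.05 force [-0.03 -0.86  0.45] gap 0.0884
tool shift/10cm [0.005 1.303 0.983]
turn units 0.001
```

View pics/s19.png

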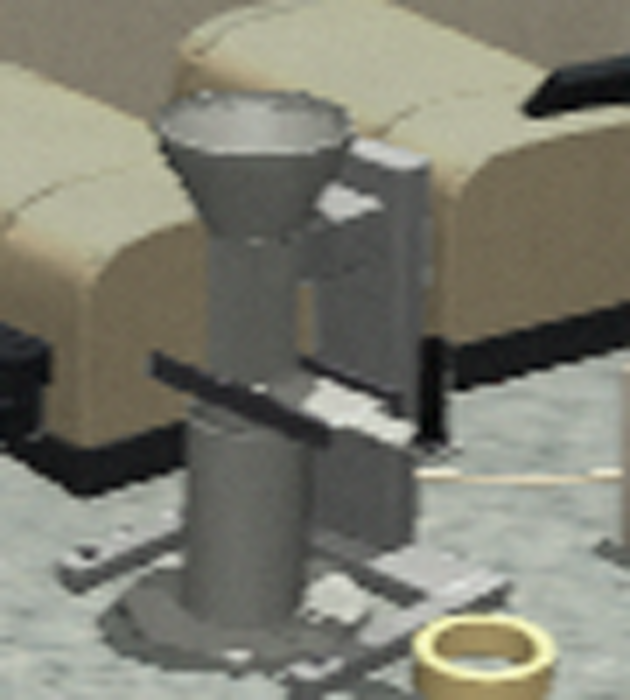

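View pics/t19.png

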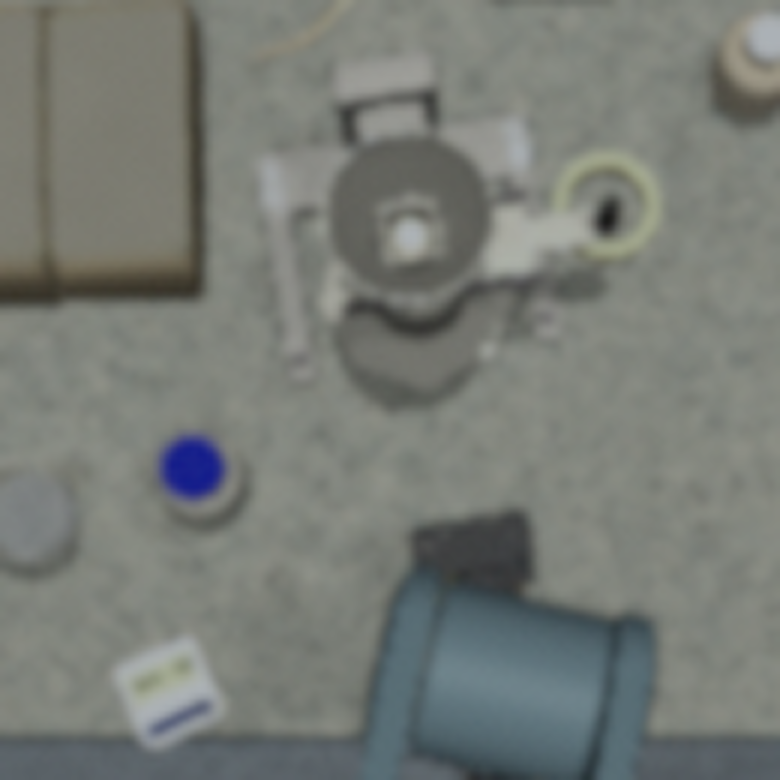

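Run:
```python
from h import *
t=eyes.snapshot("top");s=eyes.snapshot("scene")
a=np.radians(10);X=np.array([np.cos(a),np.sin(a)]);Y=np.array([-X[1],X[0]]);o=np.array([.630,.0888])
hf=lambda p:np.round([(p[:2]-o)@X,(p[:2]-o)@Y],4)
T=lambda u,v:(245+u/6-.5,140+v/6-.5); S=lambda u,v:(300+u/7-.5,140+v/7-.5)
print("front vertex top view",hf(onz(t,*T(395,410),.008)))
print("right vertex",hf(onz(t,*T(490,352),.008)),"left",hf(onz(t,*T(328,318),.008)))
print("scene foot: left",hf(onz(s,*S(103,618),.008)),"front",hf(onz(s,*S(125,652),.006)),"fr2",hf(onz(s,*S(255,668),.004)))
g=cv2.resize(t["color"][140:270,245:375],None,fx=6,fy=6,interpolation=cv2.INTER_CUBIC)
cv2.imwrite("pics/t20.png",cv2.convertScaleAbs(cv2.resize(t["color"][178:215,290:345,::-1],None,fx=12,fy=12,interpolation=cv2.INTER_CUBIC),alpha=2,beta=-60))
```

```text
front vertex top view [-0.0742  0.0256]
right vertex [-0.0474 -0.0415] left [-0.0075  0.0584]
scene foot: left [-0.069   0.0354] front [-0.0833  0.0048] fr2 [-0.0464 -0.0492]
```

View pics/t20.png

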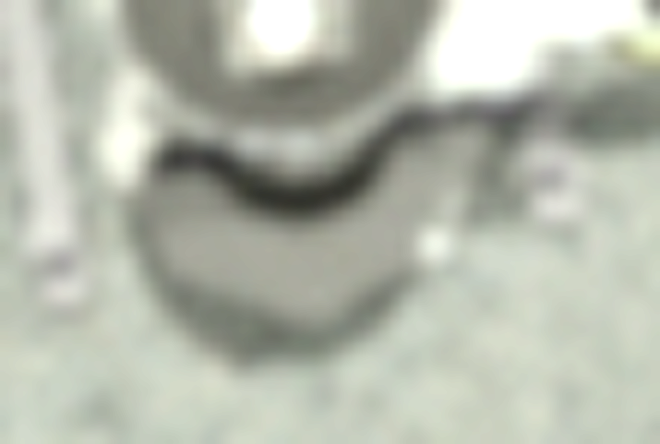

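Run:
```python
from h import *
t=eyes.snapshot("top")
a=np.radians(10);X=np.array([np.cos(a),np.sin(a)]);Y=np.array([-X[1],X[0]]);o=np.array([.630,.0888])
hf=lambda p:np.round([(p[:2]-o)@X,(p[:2]-o)@Y],4)
T=lambda u,v:(290+u/12-.5,178+v/12-.5)
for n,u,v,z in(("front",310,325,.008),("right",435,245,.008),("left",148,235,.008),("left-up",115,160,.008),("right-up",485,130,.008),("mouth front",300,160,.115)): print(n,hf(onz(t,*T(u,v),z)))
```

```text
front [-0.065   0.0043]
right [-0.0461 -0.0401]
left [-0.0271  0.0511]
left-up [-0.001   0.0577]
right-up [-0.0117 -0.0627]
mouth front [-0.0268  0.0001]
```

The foot's front vertex is at x = -65 mm (R = 65 mm) and its sides at +58 and -63 mm, so the cup is within about 5 mm of the chute axis. Next is the gate pin.

Request:
jog_arm([
  [[0, 0, -0.4, 0], [-0.3, 0, -0.8, 0], [-0.6, 0, -1.0, 0], [-0.9, 0, -1.0, 0], [-0.9, 0, -1.0, 0]],
])

```text
t: 18.1
eef_pos: [0.3908, -0.0497, 0.2128]
tcp_rot: [[-0.171, 0.985, -0.015], [0.985, 0.172, 0.015], [0.017, -0.012, -1.0]]
force: [-0.1, 0.2, -0.4]
finger_gap: 0.0881
```

Request:
jog_arm([
  [[-0.2, 0.3, -0.4, 0], [-0.3, 0.7, -0.45, 0], [-0.35, 0.95, -0.45, 0], [-0.35, 0.95, -0.45, 0]],
])

```text
t: 18.5
eef_pos: [0.4928, -0.068, 0.2539]
tcp_rot: [[-0.172, 0.985, -0.017], [0.985, 0.172, 0.016], [0.019, -0.014, -1.0]]
force: [-0.8, -0.0, -0.6]
finger_gap: 0.0881
```

Request:
jog_arm([
  [[0, 0.4, 0, 0], [0, 0.8, 0, 0], [0, 0.95, 0, 0], [0, 0.95, 0, 0]],
])

```text
t: 18.9
eef_pos: [0.5861, -0.0504, 0.2497]
tcp_rot: [[-0.173, 0.985, -0.022], [0.985, 0.174, 0.018], [0.021, -0.018, -1.0]]
force: [0.2, -0.2, 0.4]
finger_gap: 0.088
```

```bash
python3 rel.py 0.649 -0.026 .166 100
python3 - <<'E'
from h import *
s=eyes.snapshot("scene");crop(s,"pics/s21.png",280,100,130,130,5)
E
```

```text
t 18.9 pos [ 0.5861 -0.0504  0.2497] x ang 99.98 force [ 0.17 -0.17  0.36] gap 0.088
tool shift/10cm [0.113 0.677 0.828]
turn units -0.0
```

View pics/s21.png

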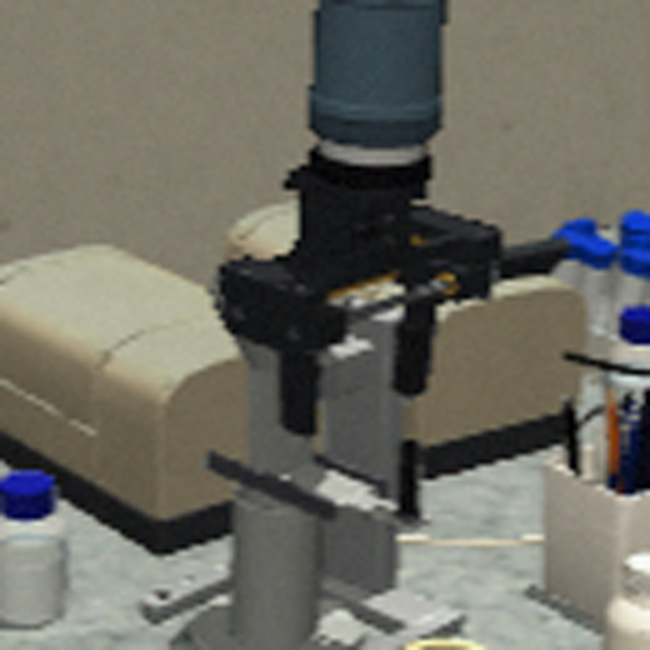

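Request:
jog_arm([
  [[0, 0.3, 0, 0], [0.05, 0.6, 0, 0], [0.11, 0.68, 0, 0], [0.11, 0.68, 0, 0], [0.11, 0.68, 0, 0]],
])

```text
t: 19.45
eef_pos: [0.6487, -0.0279, 0.2486]
tcp_rot: [[-0.173, 0.985, -0.024], [0.985, 0.174, 0.018], [0.021, -0.02, -1.0]]
force: [-1.1, -0.5, 0.0]
finger_gap: 0.0879
```

```bash
python3 rel.py 0.649 -0.026 .166 100
python3 - <<'E'
from h import *
s=eyes.snapshot("scene");crop(s,"pics/s22.png",300,120,110,110,6)
E
```

```text
t 19.45 pos [ 0.6487 -0.0279  0.2486] x ang 99.99 force [-1.08 -0.47  0.03] gap 0.0879
tool shift/10cm [0.001 0.023 0.826]
turn units -0.0
```

View pics/s22.png

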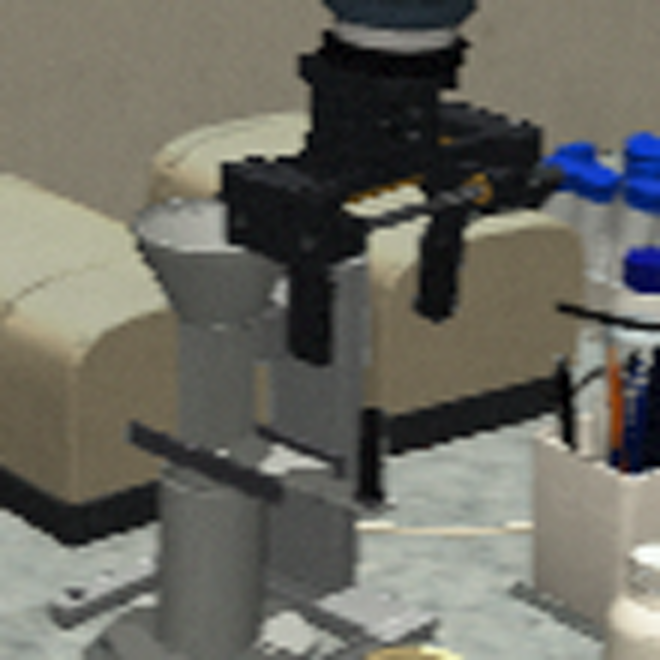

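The fingertips straddle the pin: their midpoint is (374,339), above the pin at (371,412). I'll lower and grip it.

Request:
jog_arm([
  [[0, 0.02, 0.3, 0], [0, 0.02, 0.6, 0], [0, 0.02, 0.8, 0], [0, 0.02, 0.82, 0], [0, 0.02, 0.82, 0]],
])

```text
t: 20.0
eef_pos: [0.6483, -0.0268, 0.1672]
tcp_rot: [[-0.172, 0.985, -0.024], [0.985, 0.173, 0.018], [0.021, -0.02, -1.0]]
force: [0.5, 0.1, 1.1]
finger_gap: 0.0881
```

Request:
jog_arm([
  [[0, 0, 0, 0], [0, 0, 0, 0], [0, 0, 0, 0], [0, 0, 0, 0], [0, 0, 0, 0], [0, 0, 0, 0], [0, 0, 0, 0], [0, 0, 0, 0]],
], gripper=0)

```text
t: 20.8
eef_pos: [0.6483, -0.0267, 0.1671]
tcp_rot: [[-0.173, 0.985, -0.024], [0.985, 0.173, 0.018], [0.022, -0.021, -1.0]]
force: [0.4, -0.4, 0.3]
finger_gap: 0.0268
```

Request:
jog_arm([
  [[0, 0, 0, 0], [0, 0, 0, 0]],
])

```text
t: 21.0
eef_pos: [0.652, -0.026, 0.1672]
tcp_rot: [[-0.172, 0.985, -0.014], [0.985, 0.173, 0.019], [0.021, -0.011, -1.0]]
force: [16.0, 2.8, -9.6]
finger_gap: 0.0129
```

```bash
python3 rel.py 0.6595 -0.0855 .166 100
python3 - <<'E'
from h import *
s=eyes.snapshot("scene");crop(s,"pics/s23.png",300,120,110,110,6)
E
```

```text
t 21.0 pos [ 0.652  -0.026   0.1672] x ang 99.92 force [16.03  2.78 -9.64] gap 0.0129
tool shift/10cm [-0.599 -0.029  0.   ]
turn units -0.001
```

View pics/s23.png

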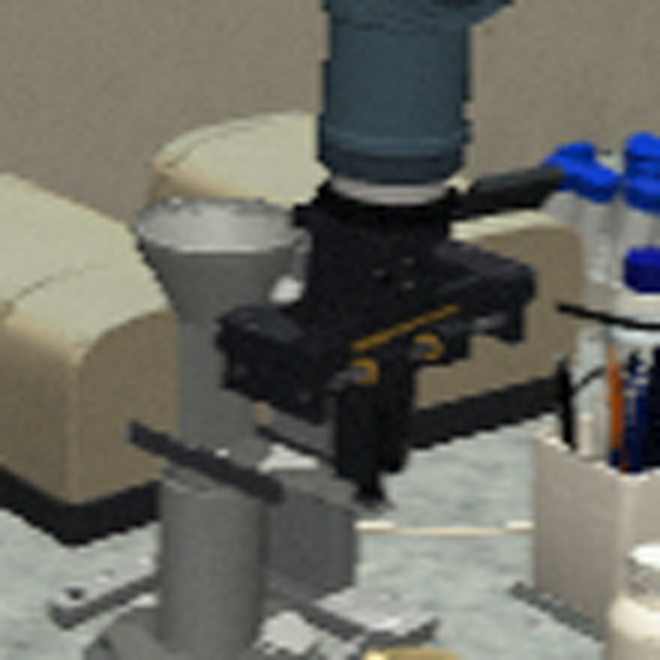

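The pin is gripped (gap 13 mm). I'll draw the gate.

Request:
jog_arm([
  [[-0.1, 0, 0, 0], [-0.2, 0, 0, 0], [-0.32, 0, 0, 0], [-0.44, 0, 0, 0], [-0.54, 0, 0, 0], [-0.61, 0, 0, 0], [-0.61, 0, 0, 0], [-0.61, 0, 0, 0]],
])

```text
t: 21.85
eef_pos: [0.6627, -0.0853, 0.1668]
tcp_rot: [[-0.172, 0.985, -0.014], [0.985, 0.172, 0.021], [0.023, -0.01, -1.0]]
force: [-0.4, 9.7, 7.3]
finger_gap: 0.0131
```

```bash
python3 rel.py 0.6624 -0.0851 .166 100
python3 - <<'E'
from h import *
s=eyes.snapshot("scene");crop(s,"pics/s24.png",300,120,110,110,6)
t=eyes.snapshot("top");crop(t,"pics/t24.png",275,140,90,80,8)
E
```

```text
t 21.85 pos [ 0.6627 -0.0853  0.1668] x ang 99.92 force [-0.43  9.68  7.33] gap 0.0131
tool shift/10cm [ 0.003 -0.002  0.008]
turn units -0.001
```

View pics/s24.png

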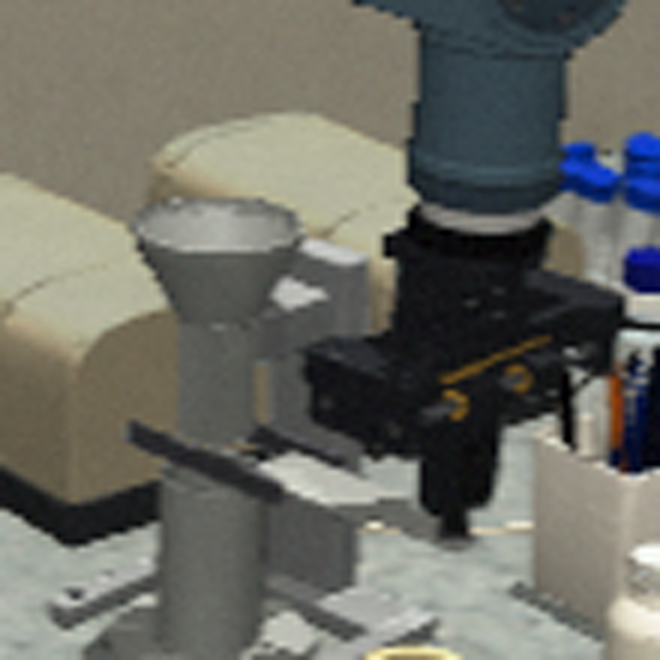

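View pics/t24.png

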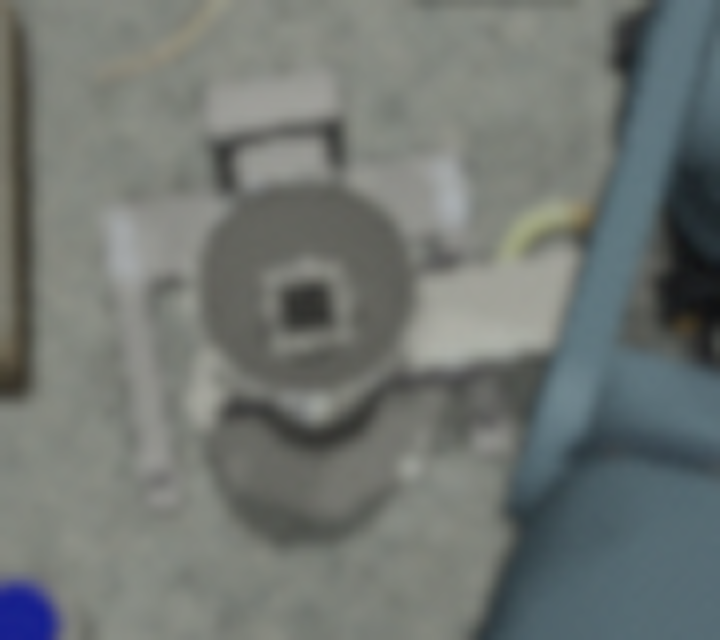

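The gate moved 60 mm and stopped against about 10 N, and the chute is now empty. I'll release and retreat.

Request:
jog_arm([
  [[0, 0, 0, 0], [0, 0, 0, 0], [0, 0, 0, 0], [0, 0, 0, 0], [0, 0, 0, 0], [0, 0, 0, 0]],
], gripper=70)

```text
t: 22.55
eef_pos: [0.6626, -0.0855, 0.1667]
tcp_rot: [[-0.172, 0.985, -0.014], [0.985, 0.172, 0.021], [0.023, -0.01, -1.0]]
force: [-0.2, 0.5, 0.5]
finger_gap: 0.0591
```

Request:
jog_arm([
  [[0, 0, -0.3, 0], [0, 0, -0.7, 0], [0, 0, -1.0, 0], [0, 0, -1.0, 0]],
])

```text
t: 22.95
eef_pos: [0.6665, -0.0884, 0.2729]
tcp_rot: [[-0.172, 0.985, -0.005], [0.985, 0.173, 0.018], [0.018, -0.002, -1.0]]
force: [0.4, 0.5, 0.6]
finger_gap: 0.0614
```

Request:
jog_arm([
  [[-0.4, -0.3, 0, 0], [-0.8, -0.7, 0, 0], [-0.9, -1.0, 0, 0], [-0.9, -1.0, 0, 0]],
])

```text
t: 23.35
eef_pos: [0.5803, -0.1969, 0.2702]
tcp_rot: [[-0.168, 0.986, -0.008], [0.986, 0.168, 0.018], [0.019, -0.005, -1.0]]
force: [-0.0, 0.3, 0.2]
finger_gap: 0.0614
```

Request:
jog_arm([
  [[-0.4, -0.3, 0, 0], [-0.8, -0.7, 0, 0], [-0.9, -1.0, 0, 0], [-0.9, -1.0, 0, 0], [-0.9, -1.0, 0, 0]],
])

```text
t: 23.85
eef_pos: [0.4969, -0.3024, 0.2685]
tcp_rot: [[-0.167, 0.986, -0.008], [0.986, 0.167, 0.019], [0.02, -0.004, -1.0]]
force: [1.0, 0.2, 0.1]
finger_gap: 0.0613
```

```bash
python3 rel.py 0.6624 -0.0851 .166 100
python3 - <<'E'
from h import *
s=eyes.snapshot("scene");crop(s,"pics/s25.png",300,120,110,110,6);cv2.imwrite("pics/s25f.png",s["color"][:,:,::-1])
t=eyes.snapshot("top");crop(t,"pics/t25.png",275,140,100,80,8)
E
```

```text
t 23.85 pos [ 0.4969 -0.3024  0.2685] x ang 99.6 force [1.02 0.16 0.06] gap 0.0613
tool shift/10cm [1.846 1.999 1.053]
turn units -0.004
```

View pics/s25.png

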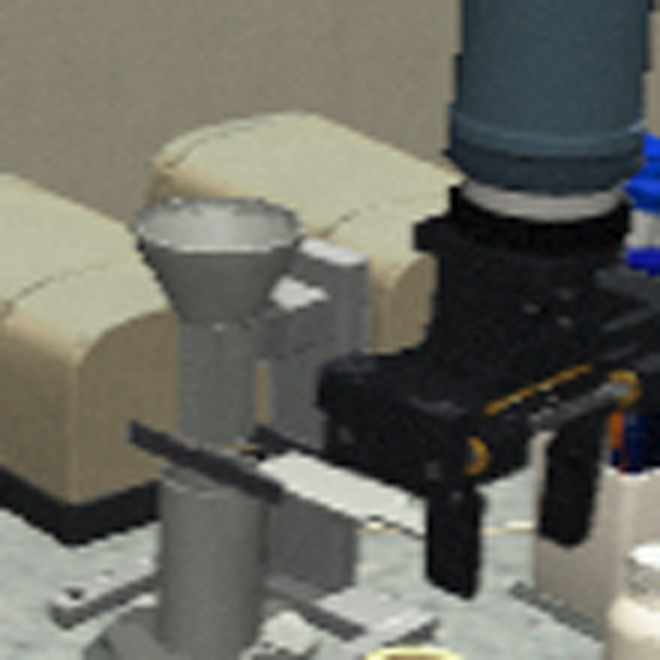

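View pics/t25.png

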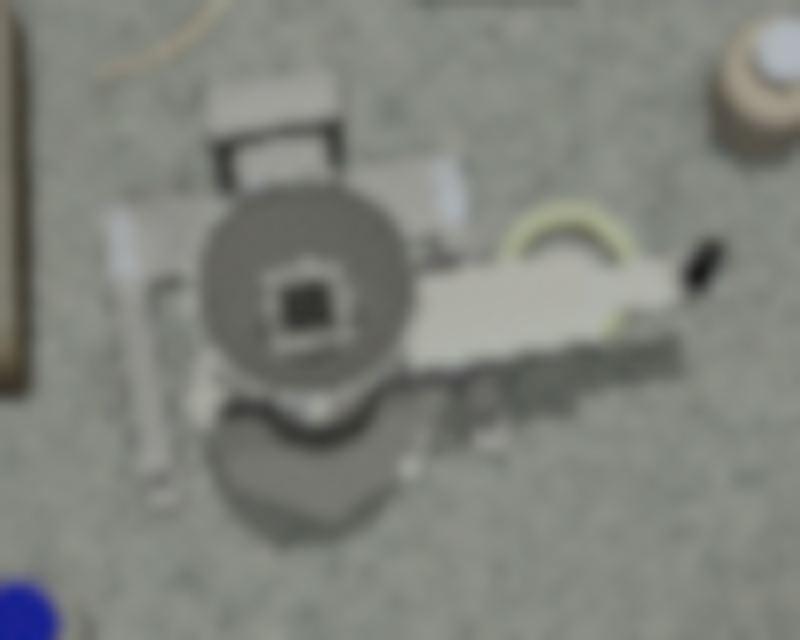

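View pics/s25f.png

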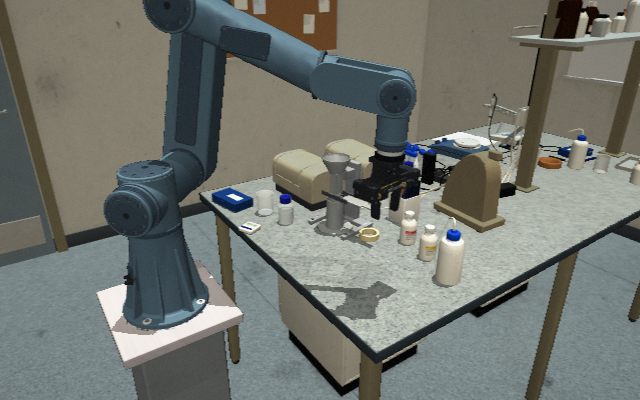

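Run:
```python
from h import *
t=eyes.snapshot("top")
def dark(u0,v0,u1,v1):
    g=cv2.cvtColor(t["color"],cv2.COLOR_RGB2GRAY)[v0:v1,u0:u1]
    w=np.clip(70-g.astype(float),0,None); ys,xs=np.mgrid[v0:v1,u0:u1]; return (w*xs).sum()/w.sum(),(w*ys).sum()/w.sum()
c=dark(356,166,370,180); p=onz(t,*c,.165); print(c,p, np.linalg.norm(p[:2]-[.630,.0888]))
from rig import sign_off
print(sign_off())
```

```text
(np.float64(362.28215767634856), np.float64(173.04979253112035)) [ 0.66056322 -0.08489066  0.165     ] 0.17635916950202044
the job is handed in; nothing more can be done
None
```

The job is done and handed in at about 24 s of the 64 s allowed; the hand-in gave no verdict.

**What I did:**
- Tipped the cup upright by pushing its raised foot edge.
- Gripped it and set it down at the mouth of the rails, then pushed it in with the open gripper until it met the back stop (about 4 N).
- Gripped the gate pin and drew it 60 mm to its end stop (about 10 N), then let go and moved the arm clear.

**Last checks:**
- **Cup:** it stands upright with its axis within about 5 mm of the chute axis. I measured this from the top view before drawing the gate, and the later pictures show no change.
- **Gate:** the pin stands 176 mm from the chute axis. It should be 178 mm when fully drawn, and it first measured 115 mm.
- **Balls:** the chute is empty and no ball is on the bench. I couldn't see into the cup under the hopper, so I'm inferring that all three are inside.
- **Other items:** in the final pictures, the items I could see stood in place by eye. I did not measure them again.

**Disagreements:** my first estimate of the hopper position from the rails was about 10–20 mm off the funnel and pin. I used the funnel and pin, which agreed with each other. Gripping the gate pin pulled the gripper about 4 mm sideways (16 N), so my pin position was that far off.

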